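# Match the snap-button legs of a folded tripod

## Robot

A 7-joint arm with a two-finger parallel gripper is mounted at the origin on a cart in front of the work surface, level with it; the furniture and walls round the work are solid. World frame = base frame: x ahead of the robot, y to its left, z up, the work surface at z = 0. Lengths are in m, angles in rad, forces in N, time in s.
With the tool pointing down it reaches from about 0.425 to 0.975 m from the base axis. Payload 16.7 kg.
Tool frame: the origin (TCP) lies midway between the tips of the shut fingers; the grasp point (between the pads) lies 19 mm behind it; x points along the fingers, z is the direction in which the jaws open and shut, and the axes are right-handed (so a half turn about x gives the same grasp; the last joint's range is limited). The gripper opens to 85 mm and grips with 20 to 120 N. Pads are 22 mm wide; open, the fingers measure 114 mm over their backs; the gripper's body (76 mm by 85 mm) begins 54 mm behind the grasp point. The pads swing forward as they close: fully open they stand 13 mm farther back than shut.
Start: joints at [-1.446, 0.426, 0.074, 1.606, -0.034, 1.111, -0.067], TCP at [0.183, 0.65, 0.193] pointing down, gripper open.
Joint ranges: [-2.85, 2.85], [-0.5, 2.14], [-1.23, 1.37], [0.21, 2.46], [-1.02, 4.16], [0.16, 2.05], [-2.73, 2.73]. Speed limits (rad/s): [1.89, 1.89, 2.39, 2.39, 3.01, 3.01, 3.01].

## Interface

Orientations are given as [roll, pitch, yaw] about the fixed x, y, z axes, in that order (R = Rz(yaw) Ry(pitch) Rx(roll)).
In Python, from rig import arm, capture, camera_info gives the robot as it stands.
- The arm moves only by the tool step_arm, never from a script. Its arguments are lists of equal length, an entry for each row: "travel": the shift along the tool's x, y, z in m, a list of three; "twist": the turn about the tool's x in rad; "grip": the finger opening in m, from 0 to 0.0854. In form: {"travel": [[tx, ty, tz], ...], "twist": [twist, ...], "grip": [grip, ...]}. A call has exactly 5 rows; each row is the pose to reach, as a shift and turn from the pose commanded when the call began, along the tool's axes at that moment; what a row does not reach only later rows make up. A row lasts 1/8 s, in which the tool goes at most 62.5 mm and 10.7 degrees, less where a joint would pass 70% of its speed; a pose out of reach is approached as far as the arm can. A call with a gripper value outside its range is refused whole. The fingers move at their own pace and stop on an object; the grip force is fixed at half the most. Time passes only in rows, so rows that repeat a pose let the fingers close, or fill a call up. It gives the time, the measured TCP pose, the force and the opening at its end, in the units of the state.
- arm.get_state(): the state, without advancing time (a new reading comes with each control period).
- capture(name): name is "scene" or "top" or "wrist"; returns the picture (480x640x3 uint8, red, green, blue); there is no depth.
- camera_info(name): a dict with "intrinsics" (3x3 intrinsics, pixels), "D" ([k1, k2, p1, p2, k3] as OpenCV has them; the pictures are not rectified), "rvec" (rotation vector, rad) and "tvec" (3), from world to camera coordinates, as OpenCV has them; the wrist camera has in their place "hand_eye" (4x4, takes a point from camera to tool coordinates, whose origin is the TCP and whose axes are the tool frame's). Camera axes: x right, y down, z forward; pixel columns grow to the right and rows downward; lengths in m; the calibration is good to about 2 mm. A picture is of the moment at which its call begins: read the wrist's pose just before it. camera_info takes no time and is no camera call.
- arm.job_done(): hands the job in, once; it reports no verdict.
The state is a dict: "time": time; "joints": joint angles; "qvel": joint speeds; "tau": joint torques, N m; "tool_pos": TCP position; "tcp_rot": TCP orientation; "contact_force": force on the tool from outside, world axes, zero at the start; "torque": the same for the moment, N m; "width": finger opening in m.
Only numpy, scipy, OpenCV 4.12 (cv2) and the standard library are available. Lean on these libraries where they do the work, as an engineer would, in place of code of your own. Each camera call takes 0.05 s, during which the arm holds its last target.

## Task

A folded bench tripod lies in front of the balance; make its two telescoping legs the same length as the rigid third leg underneath, so that all three feet are level, with both spring buttons snapped out through their holes. First lift the amber bottle that stands in the way of the short leg and stand it upright on the bench past the tripod's head end (never push it with the leg). To move a leg, press its spring button flush and slide the tube hole by hole; leave the other things on the bench where they are.

Things in the scene. Friction and masses are not known exactly. Their poses are not given: they have to be found in the camera images.
- tripod_head: black head block of the folded tripod, fixed, 92 x 40 mm, 68 mm high (discs on top to 73 mm; a screw ends at y = -41 mm). Origin on the table under its centre; +y level along the legs to the feet (leftward for the robot), +x across them, away from the robot. Leg centre lines at x = -26 and +26 mm. Past the head end (y below -50 mm) the bench is free but for the listed things.
- third_foot (a point): end of the foot of the rigid third leg, 9.5 mm above the table; that leg lies on the table under and between the other two (18 mm thick, top at 19 mm) and ends here, 206 mm from the head's centre. The other two feet must come level with this along the legs.
- short_leg: fixed upper part of the short leg: a 15 mm square steel bar running level from the head, inside the sliding tube. Origin on the table under the leg's root; +y runs level from head to foot, +x to the side without button. The leg's centre line is 50 mm above this y axis, parallel to the other leg and 52 mm from it; which leg lies nearer the robot varies. Its button is at y = 118 mm.
- long_leg: fixed upper part of the long leg: a 15 mm square steel bar running level from the head, inside the sliding tube. Origin on the table under the leg's root; +y runs level from head to foot, +x to the side without button. The leg's centre line is 50 mm above this y axis, parallel to the other leg and 52 mm from it; which leg lies nearer the robot varies. Its button is at y = 118 mm.
- short_tube (a joint): travel q of the short leg's tube along the leg's +y, m: holes latch at 0, 0.028, 0.056, 0.084 (1 mm play). Starts at 0; 0.056 brings its foot level with the third foot. 20 mm square bare metal tube (z 40 to 60 mm) from y = 24 mm + q to 138 mm + q, then a 24 mm square rubber foot to 150 mm + q. Friction about 2 N; it stays where left.
- long_tube (a joint): the same for the long leg: same tube, holes and foot; starts at 0.084, the outermost hole, and must come in (towards the head) to 0.056
- short_button (a joint): how far the short leg's spring button is pushed in, m: 0 out, 0.005 flush, 0.0065 at most; 2 N to start, 4 N at flush. Pushed in less than about 0.0025 it locks the tube. It sits on the fixed bar and does not travel with the tube; once the tube has slid off its hole the tube wall keeps it down until the next hole comes over it, where it snaps out by itself and stops the tube.
- long_button (a joint): the same for the long leg's button
- short_press (a point): outer tip of the short leg's button: 9 mm round steel pin, 5 mm proud of the tube's robot-facing side (tip 15 mm from the leg's centre line), 50 mm above the table. A grip that squeezes the tube across its sides here presses it flush and can slide the tube along; a finger that also covers the neighbouring hole (28 mm away) keeps it from snapping out.
- long_press (a point): outer tip of the long leg's button, likewise, also on the robot-facing side
- short_foot (a point): centre of the end face of the short leg's rubber foot, 50 mm above the table
- long_foot (a point): centre of the end face of the long leg's rubber foot, 50 mm above the table
- amber_bottle: amber screw-cap bottle with black cap, body 33 mm across up to 53 mm high, cap 25 mm across up to 64 mm, 30 to 60 g, standing 10 to 24 mm in front of the short leg's foot; origin at the centre of its underside, z up its axis
- bung: bystander: red rubber bung, 27 mm across, 24 mm high, standing past the feet between the two legs' lines; origin under its centre
- nickel_cup: bystander: small grey metal crucible, 27 mm across, 19 mm high, standing past the head end; origin under its centre
- stopwatch: bystander: black stopwatch lying flat, 58 x 59 mm, 20 mm high; origin under its centre
- blue_tin: bystander: round tin with blue lid, 60 mm across, 24 mm high; origin under its centre

How it is judged:
By the outcome, as a careful person would: the job done as asked, in the order asked, and still so for the second after the job is handed in, with the robot touching nothing.
It also fails if it takes over 58 s, if anything falls off the work surface, if the arm or the gripper's body presses on something with over 40 N, if the wrist force passes 120 N, or if a joint passes its speed limit or range.

## Working session

There is one attempt and no reset: what is moved stays moved. The work goes in short steps, Python scripts to look and compute and a tool call to move; the robot and the scene stay as the last step left them, time stands still between calls to the robot, and variables do not carry over. Pictures are saved under pics/ and viewed, and the job is handed in when it is done.

Besides the shell and the picture viewer there is one more tool, called after "Emit:" as a command line: name --pt "numbers of a row" for each row, then --argument value for the rest. step_arm: Moves the arm, as the interface text tells. Its arguments: {"type":"object","properties":{"travel":{"type":"array","items":{"type":"array","items":{"type":"number"}}},"twist":{"type":"array","items":{"type":"number"}},"grip":{"type":"array","items":{"type":"number"}}},"required":["travel","twist","grip"]}

```bash
ls; mkdir -p pics; python3 - <<'E'
from rig import arm,capture,camera_info
import cv2
for n in ["scene","top"]:
    im=capture(n); cv2.imwrite(f"pics/{n}0.png",im[:,:,::-1])
    print(n,camera_info(n))
print(camera_info("wrist"))
print(arm.get_state())
E
```

```text
pics
scene {'intrinsics': array([[455.48947336,   0.        , 315.97273143],
       [  0.        , 455.48947336, 235.15955777],
       [  0.        ,   0.        ,   1.        ]]), 'D': array([-0.11415952,  0.        ,  0.        ,  0.        ,  0.        ]), 'rvec': array([ 1.21120196, -1.94149797,  1.2374789 ]), 'tvec': array([0.17532635, 0.22985645, 0.80693136])}
top {'intrinsics': array([[614.79154592,   0.        , 321.97230614],
       [  0.        , 614.79154592, 253.61303303],
       [  0.        ,   0.        ,   1.        ]]), 'D': array([-0.05524409,  0.        ,  0.        ,  0.        ,  0.        ]), 'rvec': array([ 2.14515712, -2.17891815,  0.15204159]), 'tvec': array([-0.01910722,  0.44400063,  1.49742352])}
{'intrinsics': array([[339.95071684,   0.        , 318.88967884],
       [  0.        , 339.95071684, 234.23147444],
       [  0.        ,   0.        ,   1.        ]]), 'D': array([-0.05496991,  0.        ,  0.        ,  0.        ,  0.        ]), 'hand_eye': array([[ 3.08918134e-04, -2.61066220e-01,  9.65320845e-01,
        -1.80557215e-01],
       [-1.02006526e
[... 193 characters left out ...]
0.00000000e+00,
         1.00000000e+00]])}
{'time': 0.1, 'joints': array([-1.44549404,  0.42666157,  0.07383737,  1.60652886, -0.03410411,
        1.11081246, -0.06710629]), 'qvel': array([-0.00064557, -0.00232224,  0.0012588 , -0.00023701, -0.00102997,
        0.0018799 , -0.00224102]), 'tau': array([ 7.65067904e-03, -9.51528668e+01,  3.77058774e+00, -4.64412439e+01,
        1.95237261e-02,  6.47443390e-03,  5.55196156e-08]), 'tool_pos': array([0.18307106, 0.64927462, 0.19249169]), 'tcp_rot': array([-3.08082023,  1.56964476, -1.78485127]), 'contact_force': array([-0.05004678,  0.14619129, -0.13435892]), 'torque': array([ 0.02458737,  0.04187967, -0.01253987]), 'width': 0.08521081976662352}
```

View pics/scene0.png

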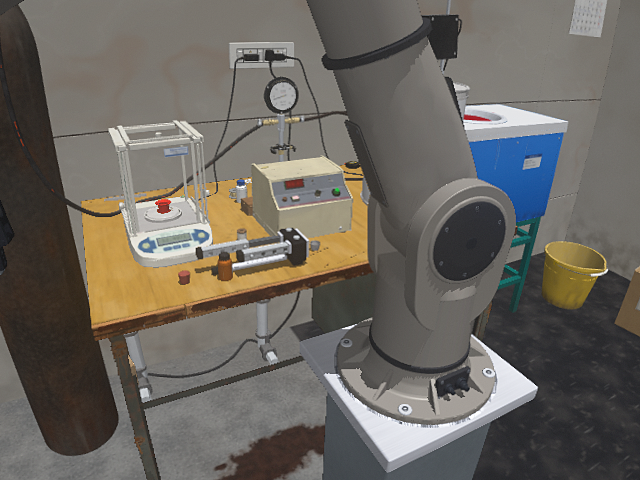

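View pics/top0.png

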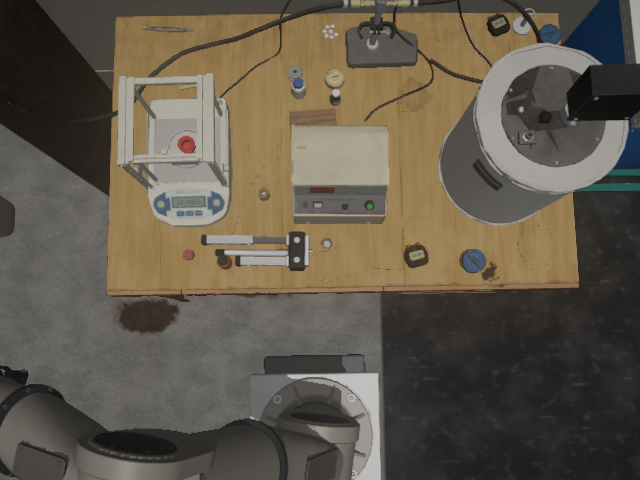

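The top view shows the tripod head at (297,250). The short leg is the nearer one, with the bottle at (224,261) by its foot. The bung is at (188,255) and the cup at (326,243). I'll zoom in and take rough positions.

```bash
cat > h.py <<'E'
import numpy as np,cv2
from rig import arm,capture,camera_info
from scipy.spatial.transform import Rotation as R
def pose():
    s=arm.get_state(); T=np.eye(4); T[:3,:3]=R.from_euler('xyz',s['tcp_rot']).as_matrix(); T[:3,3]=s['tool_pos']; return T
def cam(n,T=None):
    c=camera_info(n)
    if n=='wrist':
        M=T@c['hand_eye']
    else:
        M=np.eye(4); r=cv2.Rodrigues(c['rvec'])[0]; M[:3,:3]=r.T; M[:3,3]=-r.T@c['tvec']
    return c['intrinsics'],c['D'],M
def ray(C,uv):
    K,D,M=C
    p=cv2.undistortPoints(np.array(uv,float).reshape(-1,1,2),K,D).reshape(-1,2)
    d=np.c_[p,np.ones(len(p))]@M[:3,:3].T
    return M[:3,3],d
def onz(C,uv,z):
    o,d=ray(C,uv); z=np.asarray(z,float)*np.ones(len(d)); return o+d*((z-o[2])/d[:,2])[:,None]
def proj(C,P):
    K,D,M=C; r=M[:3,:3].T; t=-r@M[:3,3]
    return cv2.projectPoints(np.array(P,float).reshape(-1,1,3),cv2.Rodrigues(r)[0],t,K,D)[0].reshape(-1,2)
E
python3 - <<'E'
from h import *
im=cv2.imread('pics/top0.png')
cv2.imwrite('pics/topz.png',cv2.resize(im[210:290,170:350],None,fx=4.4,fy=4.4,interpolation=cv2.INTER_CUBIC))
C=cam('top')
for n,u,z in [('head',(297,250),.073),('bottle',(224,261),.064),('bung',(188,255),.024),('cup',(326,243),.019),('sw',(416,256),.02),('tin',(473,261),.024),('sfoot',(236,260),.06),('lfoot',(203,239),.06),('edge',(200,292),0)]:
    print(n,onz(C,[u],z).round(3))
T=pose();print(T.round(3))
im=capture('wrist');cv2.imwrite('pics/w0.png',im[:,:,::-1])
E
```

```text
head [[0.448 0.035 0.073]]
bottle [[0.425 0.212 0.064]]
bung [[0.446 0.307 0.024]]
cup [[ 0.471 -0.037  0.019]]
sw [[ 0.435 -0.261  0.02 ]]
tin [[ 0.42  -0.404  0.024]]
sfoot [[0.427 0.183 0.06 ]]
lfoot [[0.48  0.264 0.06 ]]
edge [[0.355 0.281 0.   ]]
[[-0.    -0.962  0.271  0.183]
 [-0.001  0.271  0.962  0.649]
 [-1.    -0.    -0.001  0.192]
 [ 0.     0.     0.     1.   ]]
```

View pics/topz.png

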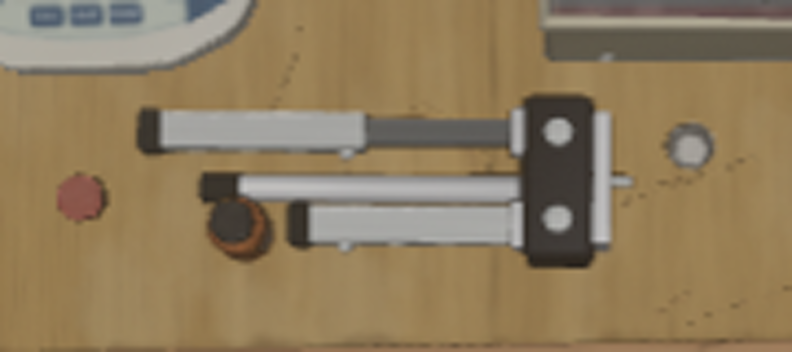

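View pics/w0.png

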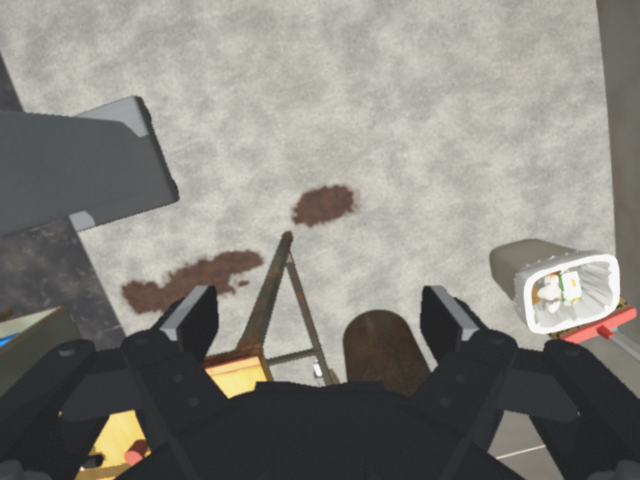

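The tripod's +y runs roughly along world +y, the short leg is nearest the robot, and the bottle stands near (0.425, 0.212). I'll move above the tripod for a wrist view, turning the jaws across the legs.

Emit:
step_arm --pt "-0.012 -0.036 -0.038" --pt "-0.024 -0.072 -0.075" --pt "-0.036 -0.109 -0.113" --pt "-0.048 -0.145 -0.15" --pt "-0.06 -0.181 -0.188" --twist '[0.17, 0.34, 0.51, 0.68, 0.85]' --grip '[0.085, 0.085, 0.085, 0.085, 0.085]'

```text
time: 0.78
tool_pos: [0.3069, 0.4179, 0.2534]
tcp_rot: [2.38, 1.571, 2.82]
contact_force: [0.6, 1.2, 0.8]
width: 0.0848
```

```bash
cat > go.py <<'E'
import sys
from h import *
# go.py x y z [jawangle deg of tool z from world x] : shift from the measured pose
T=pose(); a=[float(v) for v in sys.argv[1:]]
print(T.round(4).tolist(), arm.get_state()['time'])
d=T[:3,:3].T@(np.array(a[:3])-T[:3,3]); print('travel',d.round(4))
if len(a)>3:
    th=np.radians(a[3]); z=T[:3,:3].T@np.array([np.cos(th),np.sin(th),0])
    t=np.arctan2(-z[1],z[2]); print('twist',round(t,3))
E
python3 go.py .43 .19 .25 0
```

```text
[[-0.0002, -0.4262, 0.9046, 0.3069], [0.0001, 0.9046, 0.4262, 0.4179], [-1.0, 0.0001, -0.0001, 0.2534], [0.0, 0.0, 0.0, 1.0]] 0.775
travel [ 0.0034 -0.2587  0.0142]
twist 0.44
```

Emit:
step_arm --pt "0 -0.055 0.003" --pt "0 -0.11 0.006" --pt "0 -0.165 0.009" --pt "0 -0.22 0.012" --pt "0.003 -0.259 0.014" --twist '[0.1, 0.2, 0.3, 0.4, 0.44]' --grip '[0.085, 0.085, 0.085, 0.085, 0.085]'

```text
time: 1.4
tool_pos: [0.4315, 0.1897, 0.2503]
tcp_rot: [1.157, 1.57, 1.159]
contact_force: [0.5, 0.3, -0.2]
width: 0.0852
```

```bash
python3 - <<'E'
from h import *
T=pose();print(T.round(4).tolist())
np.save('T1.npy',T)
im=capture('wrist');cv2.imwrite('pics/w1.png',im[:,:,::-1])
print(arm.get_state()['qvel'].round(3),arm.get_state()['joints'].round(2))
E
```

```text
[[0.0003, -0.0019, 1.0, 0.4315], [0.0006, 1.0, 0.0019, 0.1897], [-1.0, 0.0006, 0.0003, 0.2503], [0.0, 0.0, 0.0, 1.0]]
[-0.034 -0.003 -0.044 -0.004  0.005  0.01  -0.062] [-1.08  0.01  0.55  2.   -0.01  1.13 -0.53]
```

View pics/w1.png

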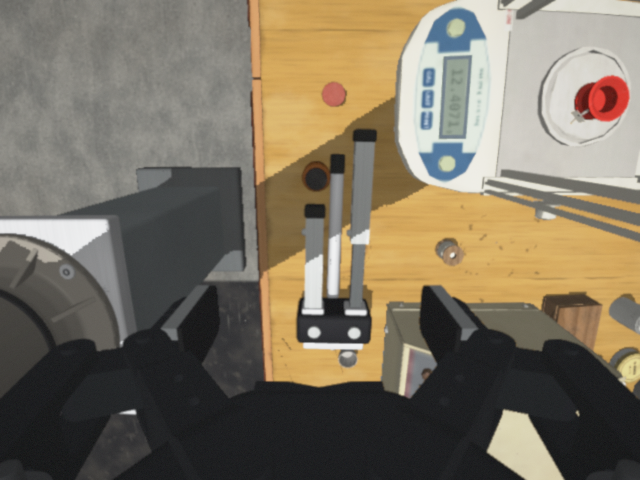

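The wrist view shows all three legs in shadow. The short foot ends at (314,206), the third foot at (337,156) and the long foot at (365,130). The bottle cap is at (317,178), the bung at (334,94), the cup at (347,358) and the head at (334,320). I'll enlarge it to pick edges.

```bash
python3 - <<'E'
from h import *
im=cv2.imread('pics/w1.png')
z=im[70:220,270:400]
cv2.imwrite('pics/w1a.png',cv2.resize(cv2.convertScaleAbs(z,alpha=1.6),None,fx=4,fy=4,interpolation=cv2.INTER_CUBIC))
z=im[220:370,270:400]
cv2.imwrite('pics/w1b.png',cv2.resize(cv2.convertScaleAbs(z,alpha=1.3),None,fx=4,fy=4,interpolation=cv2.INTER_CUBIC))
E
```

```text
(no output)
```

View pics/w1a.png

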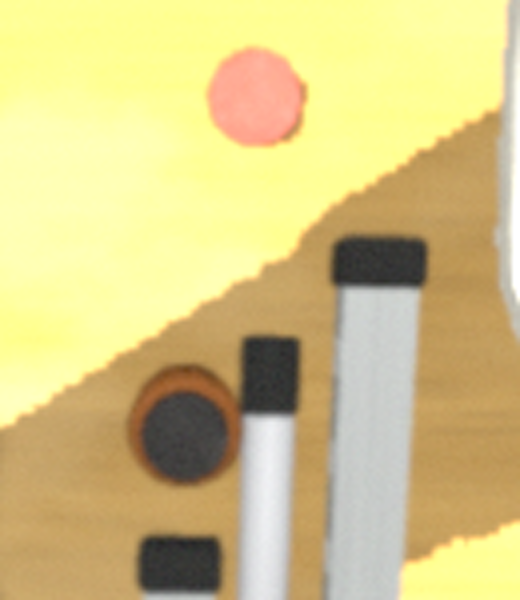

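View pics/w1b.png

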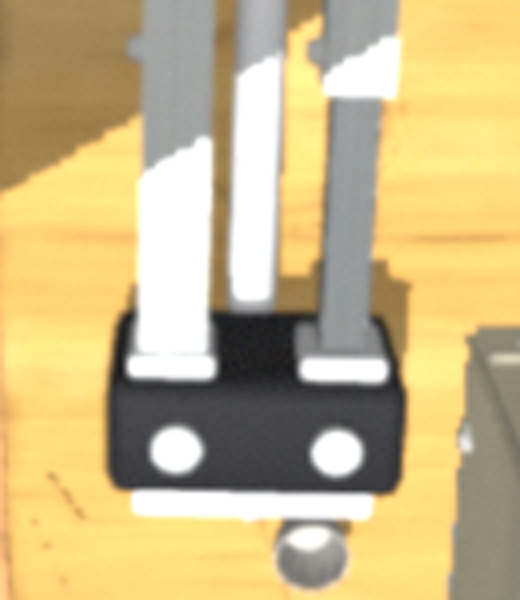

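```bash
python3 - <<'E'
from h import *
C=cam('wrist',np.load('T1.npy')); print(C[2][:3,3])
def a(u,v,z,oy=70): 
    return onz(C,[((u+.5)/4-.5+270,(v+.5)/4-.5+oy)],z)[0].round(4)
b=lambda u,v,z:a(u,v,z,220)
print('sfoot L/R', a(140,565,.06),a(220,565,.06),'end',a(180,538,.038))
print('3foot L/R', a(243,375,.012),a(299,375,.012),'end',a(271,337,.001), a(271,337,.0095))
print('lfoot L/R', a(334,262,.062),a(426,262,.062),'end',a(380,238,.038))
print('cap', a(185,430,.064),'w',a(142,430,.064),a(227,430,.064))
print('body outer', a(129,425,.053), a(240,425,.045), 'top', a(185,366,.0))
print('bung', a(255,96,.024),a(208,96,.024),a(302,96,.024))
print('sbutton', b(132,48,.05),'tubeL/R',b(144,48,.06),b(212,48,.06))
print('lbutton', b(312,50,.05),'tubeL/R',b(326,60,.06),b(399,60,.06))
print('head discs', b(176,450,.073), b(336,452,.073))
print('tube s at head L/R',b(135,340,.06),b(211,340,.06))
print('head top near edge', b(110,400,.068),b(403,400,.068))
print('cup',b(312,552,.019),b(276,552,.019),b(349,552,.019))
E
```

```text
[0.43055228 0.25606144 0.43090309]
sfoot L/R [0.4148 0.1827 0.06  ] [0.437  0.1827 0.06  ] end [0.4257 0.1864 0.038 ]
3foot L/R [0.4445 0.2318 0.012 ] [0.4615 0.2318 0.012 ] end [0.4534 0.2427 0.001 ] [0.453  0.243  0.0095]
lfoot L/R [0.4664 0.2639 0.062 ] [0.4906 0.264  0.062 ] end [0.4814 0.2709 0.038 ]
cap [0.4274 0.2203 0.064 ] w [0.4159 0.2203 0.064 ] [0.4386 0.2203 0.064 ]
body outer [0.4119 0.2206 0.053 ] [0.4427 0.2198 0.045 ] top [0.4269 0.2338 0.    ]
bung [0.4468 0.31   0.024 ] [0.4336 0.31   0.024 ] [0.4601 0.31   0.024 ]
sbutton [0.4118 0.1563 0.05  ] tubeL/R [0.4157 0.1589 0.06  ] [0.4349 0.1589 0.06  ]
lbutton [0.464  0.1557 0.05  ] tubeL/R [0.4671 0.1554 0.06  ] [0.4878 0.1554 0.06  ]
head discs [0.4245 0.0388 0.073 ] [0.4721 0.0381 0.073 ]
tube s at head L/R [0.4121 0.0683 0.06  ] [0.4349 0.0683 0.06  ]
head top near edge [0.4048 0.0526 0.068 ] [0.4922 0.0526 0.068 ]
cup [ 0.4712 -0.0346  0.019 ] [ 0.4586 -0.0346  0.019 ] [ 0.4842 -0.0347  0.019 ]
```

Bottle axis is about (0.427, 0.220), a 17 mm gap from the short foot, which fits the brief. The legs run about 1° off world y, the short leg centre is at x≈0.4255, and the buttons are at y≈0.155. I'll grasp the bottle with the jaws at about 40°, so the fingers clear both feet.

```bash
python3 go.py .427 .220 .10 40
```

```text
[[0.0005, 0.0032, 1.0, 0.4332], [-0.0004, 1.0, -0.0032, 0.1857], [-1.0, -0.0004, 0.0005, 0.25], [0.0, 0.0, 0.0, 1.0]] 1.45
travel [ 0.15    0.0343 -0.0064]
twist -0.701
```

Emit:
step_arm --pt "0.03 0.034 -0.006" --pt "0.06 0.034 -0.006" --pt "0.09 0.034 -0.006" --pt "0.09 0.034 -0.006" --pt "0.09 0.034 -0.006" --twist '[-0.18, -0.36, -0.54, -0.7, -0.7]' --grip '[0.045, 0.045, 0.045, 0.045, 0.045]'

```text
time: 2.08
tool_pos: [0.4243, 0.2259, 0.1599]
tcp_rot: [-3.023, 1.57, -2.318]
contact_force: [0.0, -0.3, 0.5]
width: 0.0447
```

```bash
python3 - <<'E'
from h import *
T=pose();print(T.round(4).tolist())
np.save('T2.npy',T)
im=capture('wrist');cv2.imwrite('pics/w2.png',im[:,:,::-1])
print(arm.get_state()['qvel'].round(3),arm.get_state()['width'])
E
python3 go.py .427 .220 .10 40
```

```text
[[-0.0005, -0.6483, 0.7614, 0.4243], [-0.0005, 0.7614, 0.6483, 0.2259], [-1.0, -0.0001, -0.0007, 0.1599], [0.0, 0.0, 0.0, 1.0]]
[-0.006 -0.006  0.007 -0.002 -0.     0.    -0.024] 0.04478417767033079
[[0.0, -0.646, 0.7633, 0.4245], [-0.0, 0.7633, 0.646, 0.226], [-1.0, -0.0, -0.0, 0.1602], [0.0, 0.0, 0.0, 1.0]] 2.125
travel [ 0.0602 -0.0061 -0.002 ]
twist 0.004
```

View pics/w2.png

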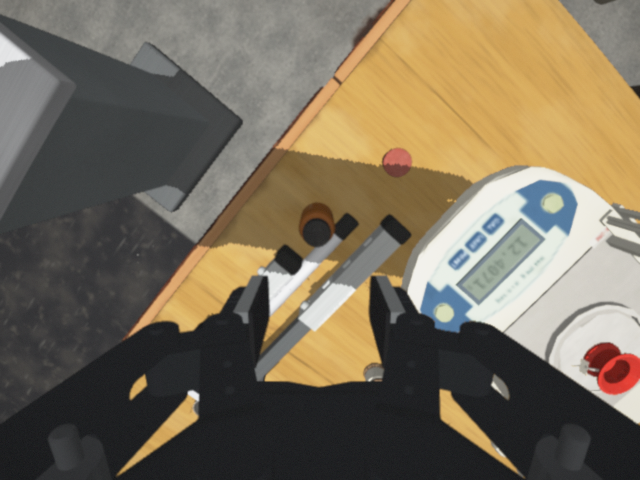

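The pose has settled. The cap is at about (316,233) and both feet are visible, so I'll re-measure here with the camera still.

```bash
python3 - <<'E'
from h import *
im=cv2.imread('pics/w2.png')
z=im[150:310,260:420]
cv2.imwrite('pics/w2a.png',cv2.resize(cv2.convertScaleAbs(z,alpha=1.6),None,fx=3.7,fy=3.7,interpolation=cv2.INTER_CUBIC))
E
```

```text
(no output)
```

View pics/w2a.png

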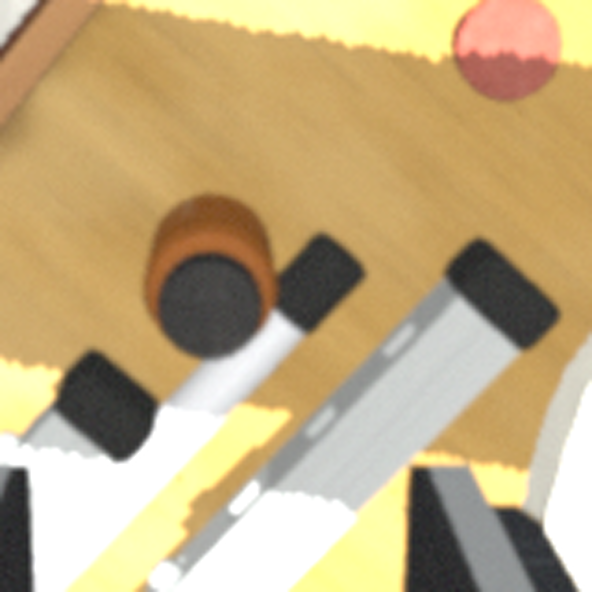

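```bash
python3 - <<'E'
from h import *
C=cam('wrist',np.load('T2.npy')); print(C[2][:3,3])
def a(u,v,z): 
    return onz(C,[((u+.5)/3.7-.5+260,(v+.5)/3.7-.5+150)],z)[0].round(4)
print('cap',a(211,305,.064),'l',a(158,305,.064),'r',a(263,305,.064),'t',a(211,252,.064),'b',a(211,358,.064))
print('sfoot top corners',a(155,405,.062),a(121,460,.062),'left low',a(93,350,.038), a(56,400,.038))
print('long foot top right corner',a(558,312,.062),a(522,348,.062),'low',a(480,238,.038),a(446,272,.038))
print('bung',a(507,48,.024))
print('buttons', a(165,575,.05))
E
```

```text
[0.38083906 0.2767349  0.34042772]
cap [0.4264 0.2198 0.064 ] l [0.4173 0.212  0.064 ] r [0.4355 0.2274 0.064 ] t [0.4185 0.2292 0.064 ] b [0.4346 0.2101 0.064 ]
sfoot top corners [0.4324 0.1924 0.062 ] [0.4351 0.1765 0.062 ] left low [0.4157 0.1863 0.038 ] [0.4169 0.1698 0.038 ]
long foot top right corner [0.4887 0.2698 0.062 ] [0.4883 0.2582 0.062 ] low [0.4701 0.2702 0.038 ] [0.4696 0.2585 0.038 ]
bung [0.4464 0.3093 0.024 ]
buttons [0.4657 0.1551 0.05  ]
```

Bottle at (0.4265, 0.2198), in agreement. I'll descend now.

Emit:
step_arm --pt "0.03 -0.006 -0.002" --pt "0.06 -0.006 -0.002" --pt "0.09 -0.006 -0.002" --pt "0.115 -0.006 -0.002" --pt "0.134 -0.006 -0.002" --twist '[0, 0, 0, 0, 0]' --grip '[0.045, 0.045, 0.045, 0.045, 0.045]'

```text
time: 2.75
tool_pos: [0.4269, 0.2202, 0.0255]
tcp_rot: [-0.592, 1.571, 0.11]
contact_force: [-0.0, 0.9, -0.2]
width: 0.0451
```

Emit:
step_arm --pt "0 0 0" --pt "0 0 0" --pt "0 0 0" --pt "0 0 0" --pt "0 0 0" --twist '[0, 0, 0, 0, 0]' --grip '[0.045, 0.036, 0.025, 0.02, 0.02]'

```text
time: 3.38
tool_pos: [0.427, 0.2202, 0.0264]
tcp_rot: [0.189, 1.57, 0.895]
contact_force: [0.5, -0.2, -0.2]
width: 0.0199
```

The width is 20 mm, less than either the body or the cap, so something is wrong. I'll look.

```bash
python3 - <<'E'
from h import *
T=pose();print(T.round(4).tolist())
np.save('T3.npy',T)
for n in ['wrist','top']:
    im=capture(n);cv2.imwrite(f'pics/{n}3.png',im[:,:,::-1])
E
```

```text
[[0.0003, -0.6486, 0.7611, 0.427], [0.0004, 0.7611, 0.6486, 0.2202], [-1.0, 0.0001, 0.0005, 0.0264], [0.0, 0.0, 0.0, 1.0]]
```

View pics/wrist3.png

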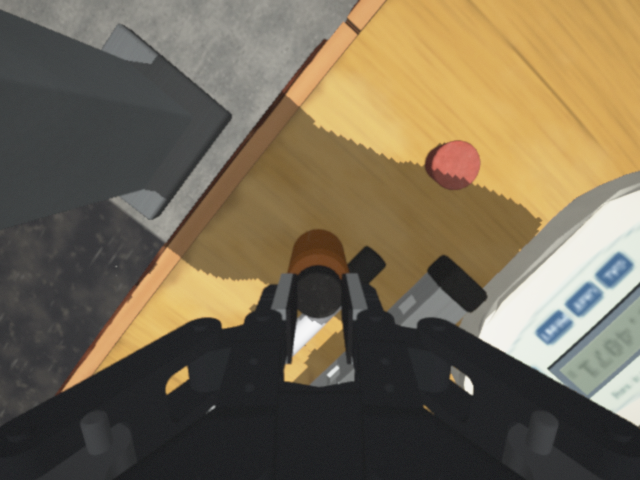

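View pics/top3.png

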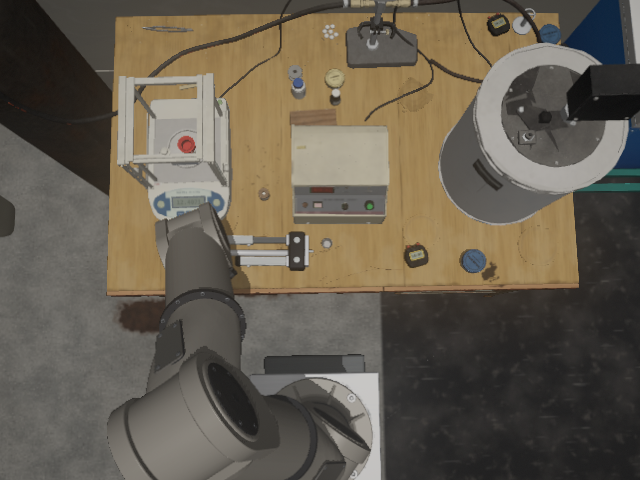

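```bash
python3 - <<'E'
from h import *
T=np.load('T3.npy');C=cam('wrist',T)
for w in (.02,.025,.033):
  for x in (0,-.019):
    P=[(T@[x,y,s*w/2,1])[:3] for y in(-.011,.011) for s in(-1,1)]
    print(w,x,proj(C,P).round(0).tolist())
print(proj(C,[[.4265,.2198,.064],[.4265,.2198,0.053]]))
im=cv2.imread('pics/wrist3.png')
cv2.imwrite('pics/w3a.png',cv2.resize(cv2.convertScaleAbs(im[210:390,230:410],alpha=1.8),None,fx=3.3,fy=3.3,interpolation=cv2.INTER_CUBIC))
print(arm.get_state()['width'])
E
```

```text
0.02 0 [[302.0, 283.0], [337.0, 283.0], [302.0, 246.0], [338.0, 246.0]]
0.02 -0.019 [[300.0, 298.0], [339.0, 298.0], [300.0, 258.0], [340.0, 258.0]]
0.025 0 [[298.0, 283.0], [341.0, 283.0], [297.0, 246.0], [342.0, 246.0]]
0.025 -0.019 [[296.0, 298.0], [344.0, 298.0], [295.0, 258.0], [345.0, 258.0]]
0.033 0 [[291.0, 283.0], [348.0, 283.0], [290.0, 246.0], [349.0, 246.0]]
0.033 -0.019 [[288.0, 298.0], [351.0, 298.0], [287.0, 258.0], [352.0, 258.0]]
[[318.46453796 293.57895913]
 [318.48696752 283.94019194]]
0.01999142773196727
```

View pics/w3a.png

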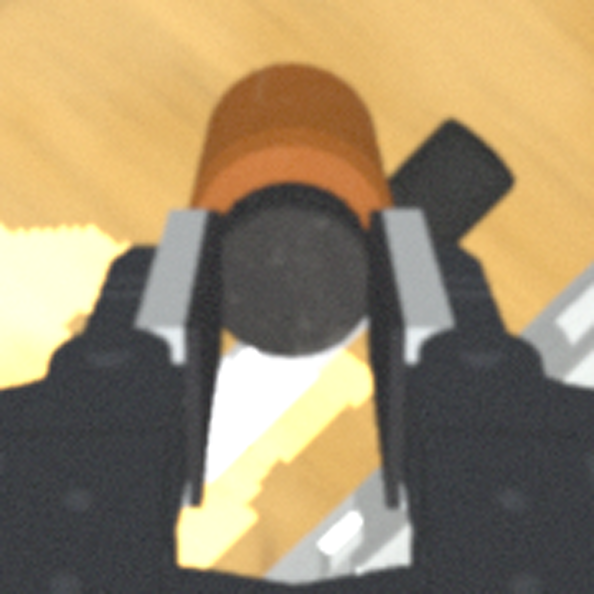

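The picture shows the pads on both sides of the bottle, while the reading equals the commanded 20 mm. I'll command a tighter close and see where the fingers stop.

Emit:
step_arm --pt "0 0 0" --pt "0 0 0" --pt "0 0 0" --pt "0 0 0" --pt "0 0 0" --twist '[0, 0, 0, 0, 0]' --grip '[0.015, 0.01, 0.0, 0.0, 0.0]'

```text
time: 4.1
tool_pos: [0.4269, 0.22, 0.0261]
tcp_rot: [-2.898, 1.571, -2.192]
contact_force: [-1.1, 0.1, -0.2]
width: -0.0
```

```bash
python3 - <<'E'
from h import *
print(arm.get_state())
im=capture('wrist')[:,:,::-1]
cv2.imwrite('pics/w4a.png',cv2.resize(cv2.convertScaleAbs(im[210:390,230:410],alpha=1.8),None,fx=3.3,fy=3.3,interpolation=cv2.INTER_CUBIC))
E
```

```text
{'time': 4.1, 'joints': array([-0.95209381,  0.37237336,  0.40725751,  2.19263524, -0.25067318,
        0.61965667,  0.34146098]), 'qvel': array([-0.00078854, -0.00205547, -0.00210166,  0.00107874, -0.00010831,
       -0.00115008,  0.00022367]), 'tau': array([ 1.65409569e-03, -6.62399912e+01,  7.83114374e+00, -2.91285092e+01,
        1.27284639e-02,  2.06375378e-03, -1.82331278e-04]), 'tool_pos': array([0.42685323, 0.21999773, 0.02608961]), 'tcp_rot': array([-2.89778587,  1.57066211, -2.19182495]), 'contact_force': array([-1.06930877,  0.14503495, -0.2392543 ]), 'torque': array([-0.01684439,  0.02448301, -0.02913916]), 'width': -2.066175221857085e-05}
```

View pics/w4a.png

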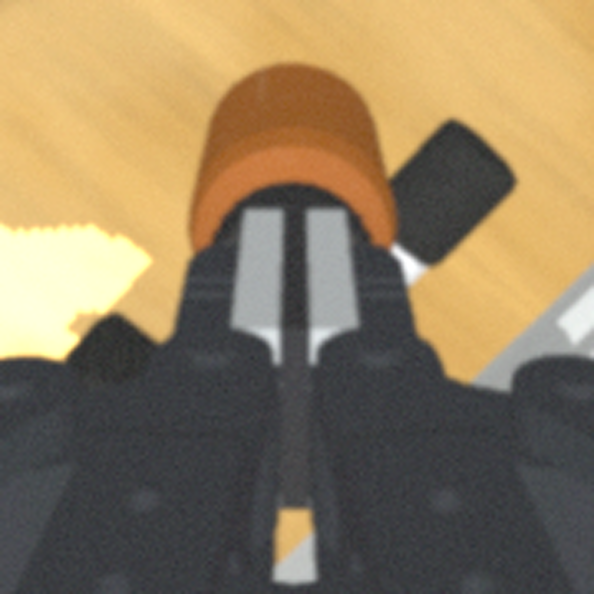

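The fingers shut completely over the cap without touching it, so the real fingertips sit well above the reported TCP. I'll check this in the scene view.

```bash
python3 - <<'E'
from h import *
im=capture('scene')[:,:,::-1].copy()
T=pose();C=cam('scene')
P=[T[:3,3],T[:3,3]+[0,0,.019],T[:3,3]+[0,0,.04],[.4265,.22,0],[.4265,.22,.064]]
p=proj(C,P);print(p.round(1).tolist())
x0,y0=140,180
z=cv2.resize(im[y0:y0+120,x0:x0+160],None,fx=5,fy=5,interpolation=cv2.INTER_CUBIC)
for i,q in enumerate(p): cv2.circle(z,(int((q[0]-x0+.5)*5),int((q[1]-y0+.5)*5)),3,[(0,0,255),(0,255,0),(255,0,0),(255,255,0),(255,0,255)][i],-1)
cv2.imwrite('pics/s4.png',z)
C=cam('wrist',T)
for x in (0,-.019,-.038,-.05): print(x,proj(C,[(T@[x,y,0,1])[:3] for y in (-.011,.011)]).round(0).tolist())
E
```

```text
[[223.0, 267.4], [222.4, 260.2], [221.9, 252.1], [223.8, 277.2], [222.0, 253.0]]
0 [[320.0, 283.0], [320.0, 246.0]]
-0.019 [[320.0, 298.0], [320.0, 258.0]]
-0.038 [[320.0, 316.0], [320.0, 272.0]]
-0.05 [[320.0, 329.0], [320.0, 282.0]]
```

View pics/s4.png

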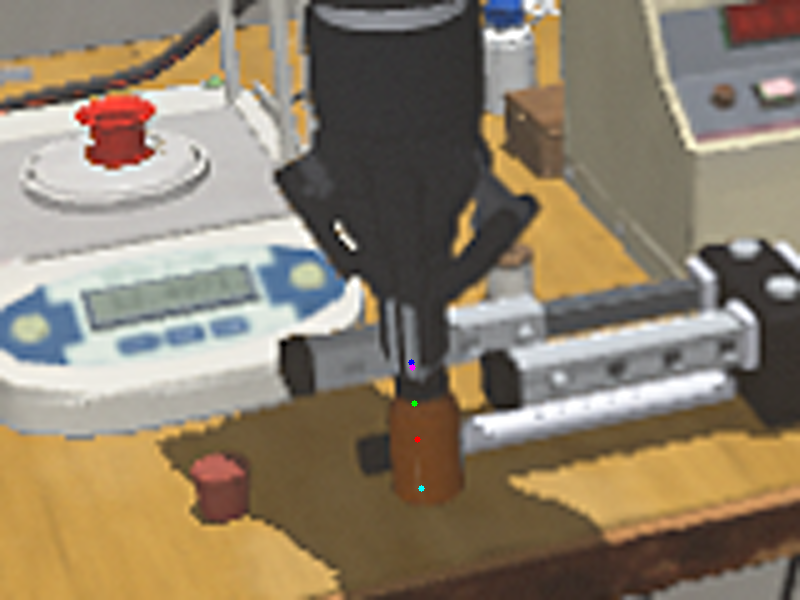

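Both views agree: the real fingertips are about 39 mm behind the reported TCP, though correct laterally. From here on I'll use tip z = TCP z + 0.039. I'll open, then descend to tip z≈0.027.

Emit:
step_arm --pt "-0.01 0 0" --pt "-0.01 0 0" --pt "-0.01 0 0" --pt "-0.01 0 0" --pt "-0.01 0 0" --twist '[0, 0, 0, 0, 0]' --grip '[0.045, 0.045, 0.045, 0.045, 0.045]'

```text
time: 4.82
tool_pos: [0.4268, 0.22, 0.036]
tcp_rot: [-3.031, 1.571, -2.325]
contact_force: [-0.0, 0.6, -0.5]
width: 0.0452
```

Emit:
step_arm --pt "0.01 0 0" --pt "0.02 0 0" --pt "0.03 0 0" --pt "0.04 0 0" --pt "0.048 0 0" --twist '[0, 0, 0, 0, 0]' --grip '[0.045, 0.045, 0.045, 0.045, 0.045]'

```text
time: 5.45
tool_pos: [0.4267, 0.2198, -0.0127]
tcp_rot: [-3.099, 1.57, -2.393]
contact_force: [1.1, -0.0, -0.6]
width: 0.0446
```

Emit:
step_arm --pt "0 0 0" --pt "0 0 0" --pt "0 0 0" --pt "0 0 0" --pt "0 0 0" --twist '[0, 0, 0, 0, 0]' --grip '[0.045, 0.036, 0.025, 0.02, 0.02]'

```text
time: 6.08
tool_pos: [0.427, 0.2201, -0.0115]
tcp_rot: [0.201, 1.57, 0.907]
contact_force: [-1.6, -1.7, 6.2]
width: 0.0303
```

The fingers stopped at 30 mm, so they hold the bottle, with a small upward force. I'll lift and look.

Emit:
step_arm --pt "-0.01 0 0" --pt "-0.025 0 0" --pt "-0.04 0 0" --pt "-0.04 0 0" --pt "-0.04 0 0" --twist '[0, 0, 0, 0, 0]' --grip '[0.015, 0.015, 0.015, 0.015, 0.015]'

```text
time: 6.7
tool_pos: [0.4267, 0.2202, 0.0282]
tcp_rot: [0.526, 1.57, 1.232]
contact_force: [-0.2, -0.1, -0.3]
width: 0.0299
```

```bash
python3 - <<'E'
from h import *
im=capture('scene')[:,:,::-1].copy()
x0,y0=140,180
cv2.imwrite('pics/s5.png',cv2.resize(im[y0:y0+120,x0:x0+160],None,fx=5,fy=5,interpolation=cv2.INTER_CUBIC))
im=capture('wrist')[:,:,::-1].copy()
cv2.imwrite('pics/w5.png',cv2.resize(cv2.convertScaleAbs(im[190:400,220:430],alpha=1.5),None,fx=2.8,fy=2.8,interpolation=cv2.INTER_CUBIC))
print(pose()[:3,3],arm.get_state()['contact_force'])
E
```

```text
[0.42659807 0.21993835 0.02778876] [ 0.52967864 -0.10685337  0.69443539]
```

View pics/s5.png

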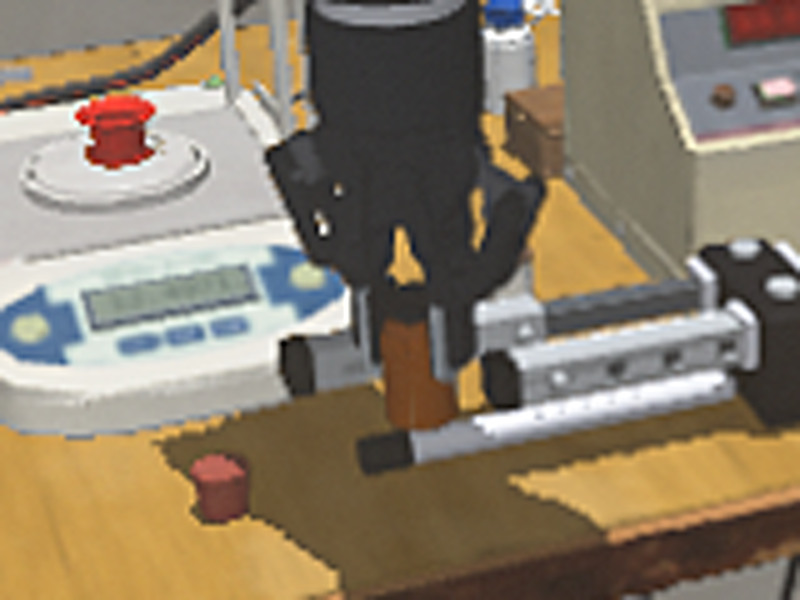

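View pics/w5.png

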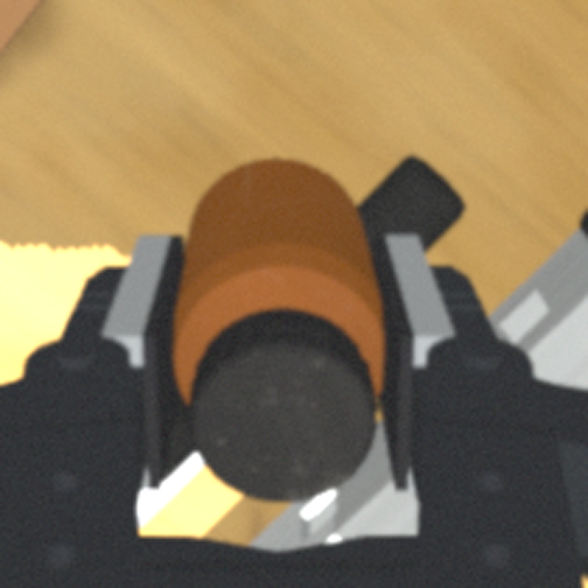

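The bottle is held upright and lifted clear. I'll raise it and carry it past the head end.

```bash
python3 go.py .45 -.11 .11 40
```

```text
[[-0.0005, -0.6489, 0.7609, 0.4266], [-0.0004, 0.7609, 0.6489, 0.2199], [-1.0, -0.0, -0.0006, 0.0278], [0.0, 0.0, 0.0, 1.0]] 6.8
travel [-0.0821 -0.2662 -0.1963]
twist 0.008
```

Emit:
step_arm --pt "-0.045 0 0" --pt "-0.082 0 0" --pt "-0.082 -0.035 -0.026" --pt "-0.082 -0.075 -0.055" --pt "-0.082 -0.115 -0.085" --twist '[0, 0, 0, 0, 0]' --grip '[0.015, 0.015, 0.015, 0.015, 0.015]'

```text
time: 7.42
tool_pos: [0.4366, 0.076, 0.1099]
tcp_rot: [3.093, 1.571, -2.483]
contact_force: [1.6, -0.9, 0.2]
width: 0.0303
```

```bash
python3 go.py .45 -.11 .11 40
```

```text
[[-0.0002, -0.6492, 0.7606, 0.4366], [-0.0002, 0.7606, 0.6492, 0.076], [-1.0, 0.0, -0.0003, 0.1099], [0.0, 0.0, 0.0, 1.0]] 7.425
travel [-1.000e-04 -1.502e-01 -1.105e-01]
twist 0.008
```

Emit:
step_arm --pt "0 -0.038 -0.028" --pt "0 -0.076 -0.056" --pt "0 -0.113 -0.083" --pt "0 -0.15 -0.11" --pt "0 -0.15 -0.11" --twist '[0, 0, 0, 0, 0]' --grip '[0.015, 0.015, 0.015, 0.015, 0.015]'

```text
time: 8.05
tool_pos: [0.4499, -0.1115, 0.1099]
tcp_rot: [-2.621, 1.569, -1.92]
contact_force: [-0.4, 0.7, 0.2]
width: 0.0301
```

```bash
python3 go.py .45 -.11 -.011 40;python3 - <<'E'
from h import *
im=capture('wrist')[:,:,::-1].copy()
cv2.imwrite('pics/w6.png',im)
E
```

```text
[[-0.0005, -0.6449, 0.7643, 0.4499], [-0.0013, 0.7643, 0.6449, -0.1115], [-1.0, -0.0007, -0.0012, 0.1099], [0.0, 0.0, 0.0, 1.0]] 8.05
travel [0.1209 0.0012 0.0011]
twist 0.003
```

View pics/w6.png

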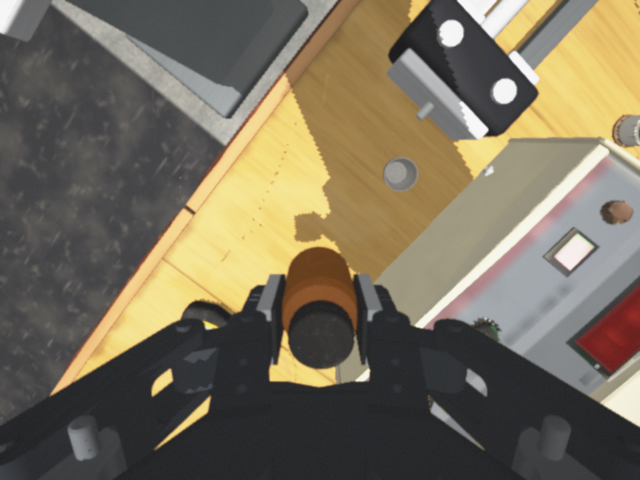

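The cup at (400,174) is clear of the bottle. I'll check the instrument box clearance before going down.

```bash
python3 - <<'E'
from h import *
C=cam('top')
print(onz(C,[(294,222),(386,222),(340,212)],0).round(3), onz(C,[(294,185),(388,185)],.1).round(3))
C=cam('wrist',pose())
print(onz(C,[(341,380),(400,175)],[0,.019]).round(3))
E
python3 go.py .44 -.11 -.011 40
```

```text
[[ 0.529  0.043  0.   ]
 [ 0.526 -0.191  0.   ]
 [ 0.554 -0.074  0.   ]] [[ 0.601  0.039  0.1  ]
 [ 0.598 -0.187  0.1  ]]
[[ 0.573 -0.221  0.   ]
 [ 0.471 -0.036  0.019]]
[[-0.0009, -0.6464, 0.763, 0.4499], [-0.0007, 0.763, 0.6464, -0.1096], [-1.0, 0.0001, -0.0011, 0.1097], [0.0, 0.0, 0.0, 1.0]] 8.1
travel [ 0.1207  0.0061 -0.0077]
twist 0.005
```

Emit:
step_arm --pt "0.04 0.006 -0.008" --pt "0.08 0.006 -0.008" --pt "0.105 0.006 -0.008" --pt "0.115 0.006 -0.008" --pt "0.1205 0.006 -0.008" --twist '[0, 0, 0, 0, 0]' --grip '[0.015, 0.015, 0.015, 0.015, 0.015]'

```text
time: 8.72
tool_pos: [0.4405, -0.1084, -0.0105]
tcp_rot: [2.179, 1.57, 2.886]
contact_force: [0.6, 0.7, -0.5]
width: 0.0301
```

Emit:
step_arm --pt "0 0 0" --pt "0 0 0" --pt "0 0 0" --pt "0 0 0" --pt "0 0 0" --twist '[0, 0, 0, 0, 0]' --grip '[0.015, 0.028, 0.034, 0.04, 0.05]'

```text
time: 9.35
tool_pos: [0.4405, -0.1088, -0.0103]
tcp_rot: [-0.77, 1.571, -0.064]
contact_force: [-0.4, -0.0, 0.0]
width: 0.05
```

Emit:
step_arm --pt "-0.01 0 0" --pt "-0.03 0 0" --pt "-0.06 0 0" --pt "-0.1 0 0" --pt "-0.14 0 0" --twist '[0, 0, 0, 0, 0]' --grip '[0.05, 0.05, 0.05, 0.05, 0.05]'

```text
time: 9.98
tool_pos: [0.44, -0.1091, 0.1312]
tcp_rot: [3.119, 1.57, -2.459]
contact_force: [0.8, 0.0, 0.2]
width: 0.0502
```

```bash
python3 go.py .4255 .158 .14 -1.1; python3 - <<'E'
from h import *
im=capture('wrist')[:,:,::-1].copy()
cv2.imwrite('pics/w7.png',im)
E
```

```text
[[-0.0004, -0.6483, 0.7614, 0.44], [-0.0004, 0.7614, 0.6483, -0.1091], [-1.0, 0.0, -0.0006, 0.1312], [0.0, 0.0, 0.0, 1.0]] 9.975
travel [-0.0089  0.2128  0.1621]
twist 0.724
```

View pics/w7.png

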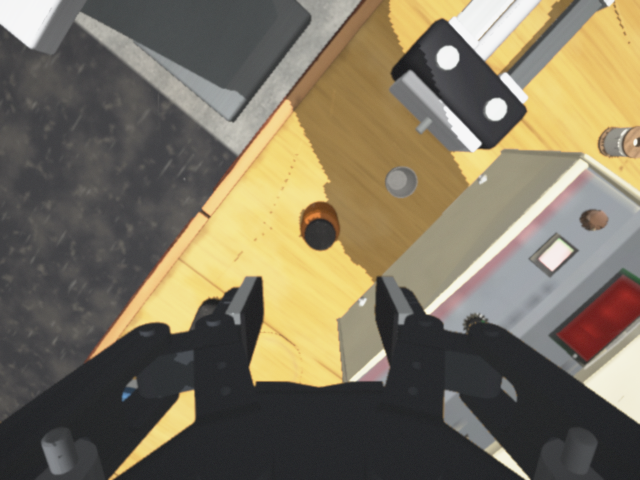

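The bottle stands upright at (320,228), clear of the cup. I'll move over the short leg's button.

Emit:
step_arm --pt "-0.009 0.035 0.027" --pt "-0.009 0.07 0.054" --pt "-0.009 0.11 0.084" --pt "-0.009 0.15 0.115" --pt "-0.009 0.19 0.145" --twist '[0.15, 0.3, 0.45, 0.6, 0.724]' --grip '[0.04, 0.04, 0.04, 0.04, 0.04]'

```text
time: 10.65
tool_pos: [0.4274, 0.1311, 0.1394]
tcp_rot: [0.827, 1.57, 0.803]
contact_force: [1.3, -0.0, -0.6]
width: 0.04
```

Emit:
step_arm --pt "0 0.026 0.002" --pt "0 0.026 0.002" --pt "0 0.026 0.002" --pt "0 0.026 0.002" --pt "0 0.026 0.002" --twist '[0, 0, 0, 0, 0]' --grip '[0.04, 0.04, 0.04, 0.04, 0.04]'

```text
time: 11.28
tool_pos: [0.4301, 0.155, 0.1387]
tcp_rot: [1.758, 1.571, 1.739]
contact_force: [-0.2, -0.6, -0.5]
width: 0.0401
```

```bash
cat > look.py <<'E'
import sys
from h import *
n=sys.argv[1]; x0,x1,y0,y1=map(int,sys.argv[2:6]); f=float(sys.argv[6])
T=pose(); np.save(f'T{n}.npy',T); print(T.round(4).tolist(),arm.get_state()['time'],arm.get_state()['width'])
im=capture('wrist')[:,:,::-1]; cv2.imwrite(f'pics/w{n}raw.png',im)
cv2.imwrite(f'pics/w{n}.png',cv2.resize(cv2.convertScaleAbs(im[y0:y1,x0:x1],alpha=1.2),None,fx=f,fy=f,interpolation=cv2.INTER_CUBIC))
E
python3 look.py 8 240 440 100 300 3
```

```text
[[-0.0, 0.019, 0.9998, 0.4301], [0.0001, 0.9998, -0.019, 0.155], [-1.0, 0.0001, -0.0, 0.1387], [0.0, 0.0, 0.0, 1.0]] 11.275 0.0401159836262256
```

View pics/w8.png

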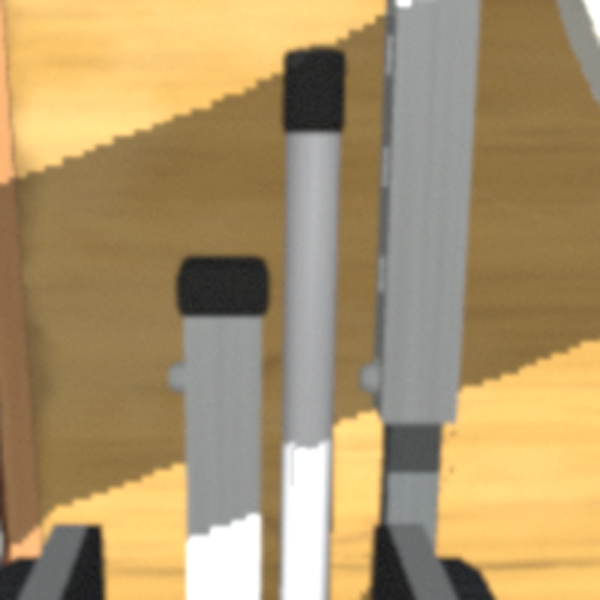

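```bash
python3 - <<'E'
from h import *
C=cam('wrist',np.load('T8.npy'))
def a(u,v,z): return onz(C,[((u+.5)/3-.5+240,(v+.5)/3-.5+100)],z)[0].round(4)
print('tube top L R',a(185,400,.06),a(262,400,.06),a(187,510,.06),a(261,510,.06),a(185,325,.06),a(265,325,.06))
print('button tip',a(168,378,.05))
print('3rd foot end',a(314,50,.0095),a(314,50,.001),'x', a(286,115,.01),a(343,115,.01))
print('sfoot end',a(223,257,.038),'tube/foot',a(223,316,.06))
print('lbutton',a(361,378,.05),'tubeR',a(460,378,.06),a(383,378,.06), 'tube end',a(420,422,.06))
print('finger', a(102,530,.06))
E
```

```text
tube top L R [0.4153 0.1526 0.06  ] [0.4355 0.1522 0.06  ] [0.4148 0.1217 0.06  ] [0.4348 0.1213 0.06  ] [0.4159 0.1726 0.06  ] [0.4366 0.1722 0.06  ]
button tip [0.4103 0.1562 0.05  ]
3rd foot end [0.453  0.2433 0.0095] [0.4537 0.2439 0.001 ] x [0.4447 0.2251 0.01  ] [0.4615 0.2248 0.01  ]
sfoot end [0.4258 0.1873 0.038 ] tube/foot [0.4258 0.1748 0.06  ]
lbutton [0.4627 0.1552 0.05  ] tubeR [0.4875 0.1571 0.06  ] [0.4673 0.1575 0.06  ] tube end [0.4773 0.1453 0.06  ]
finger [0.3914 0.1163 0.06  ]
```

Measured: short leg centre x=0.4254, slope 0.02, matching the jaw yaw, with the button at y≈0.1555. The tube width of 20.2 mm fits. I'll narrow the jaws and descend over the button.

Emit:
step_arm --pt "0.03 0.001 -0.005" --pt "0.06 0.001 -0.005" --pt "0.08 0.001 -0.005" --pt "0.08 0.001 -0.005" --pt "0.08 0.001 -0.005" --twist '[0, 0, 0, 0, 0]' --grip '[0.035, 0.035, 0.035, 0.035, 0.035]'

```text
time: 11.95
tool_pos: [0.4254, 0.1568, 0.0593]
tcp_rot: [0.45, 1.57, 0.432]
contact_force: [-0.1, 0.5, 0.2]
width: 0.0353
```

```bash
python3 look.py 9 220 420 180 380 3; python3 go.py .4253 .1555 -.008 -1.1
```

```text
[[0.0005, 0.0184, 0.9998, 0.4254], [0.0002, 0.9998, -0.0184, 0.1568], [-1.0, 0.0002, 0.0005, 0.0593], [0.0, 0.0, 0.0, 1.0]] 11.95 0.035265632012641074
[[0.0009, 0.0182, 0.9998, 0.4255], [0.0007, 0.9998, -0.0182, 0.1571], [-1.0, 0.0007, 0.0009, 0.0594], [0.0, 0.0, 0.0, 1.0]] 12.0
travel [ 0.0674 -0.0016 -0.0003]
twist 0.001
```

View pics/w9.png

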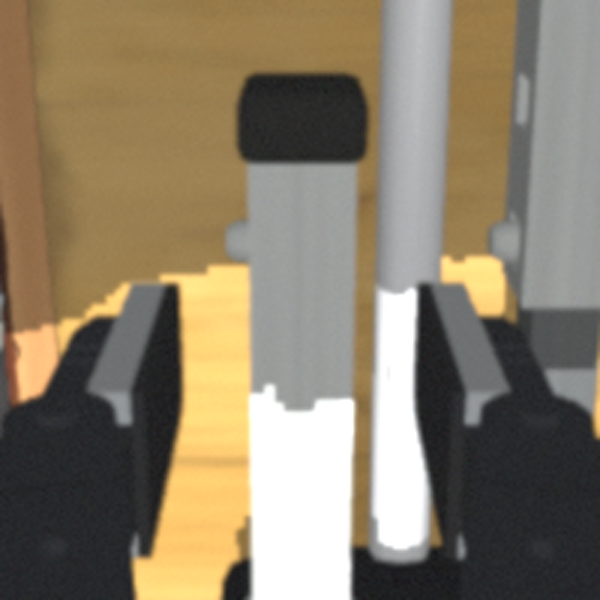

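The jaws straddle the tube centrally, with pad faces at 180/418 and tube edges at 250/354. I'll descend.

Emit:
step_arm --pt "0.015 -0.0015 0" --pt "0.03 -0.0015 0" --pt "0.045 -0.0015 0" --pt "0.057 -0.0015 0" --pt "0.067 -0.0015 0" --twist '[0, 0, 0, 0, 0]' --grip '[0.035, 0.035, 0.035, 0.035, 0.035]'

```text
time: 12.62
tool_pos: [0.4248, 0.1552, -0.0094]
tcp_rot: [-2.386, 1.57, -2.404]
contact_force: [0.3, 0.3, 1.0]
width: 0.0351
```

Emit:
step_arm --pt "0 0 0" --pt "0 0 0" --pt "0 0 0" --pt "0 0 0" --pt "0 0 0" --twist '[0, 0, 0, 0, 0]' --grip '[0.035, 0.025, 0.018, 0.012, 0.012]'

```text
time: 13.25
tool_pos: [0.4261, 0.1556, -0.0078]
tcp_rot: [0.303, 1.569, 0.284]
contact_force: [6.6, -1.5, -4.7]
width: 0.0189
```

```bash
python3 look.py 10 220 420 180 380 3; python3 -c "
from h import *
s=arm.get_state();print(s['contact_force'],s['torque'],s['width'],pose()[:3,3])
im=capture('scene')[:,:,::-1].copy()
x0,y0=160,190
cv2.imwrite('pics/s10.png',cv2.resize(im[y0:y0+110,x0:x0+150],None,fx=5,fy=5,interpolation=cv2.INTER_CUBIC))"
```

```text
[[0.0021, 0.0183, 0.9998, 0.4261], [0.0006, 0.9998, -0.0183, 0.1556], [-1.0, 0.0007, 0.0021, -0.0078], [0.0, 0.0, 0.0, 1.0]] 13.25 0.018870723058657807
[ 5.05614892 -0.96100425 -4.76582524] [-0.31130706 -0.82198467 -0.07082761] 0.019231780272803745 [ 0.42606225  0.15556226 -0.00784174]
```

View pics/w10.png

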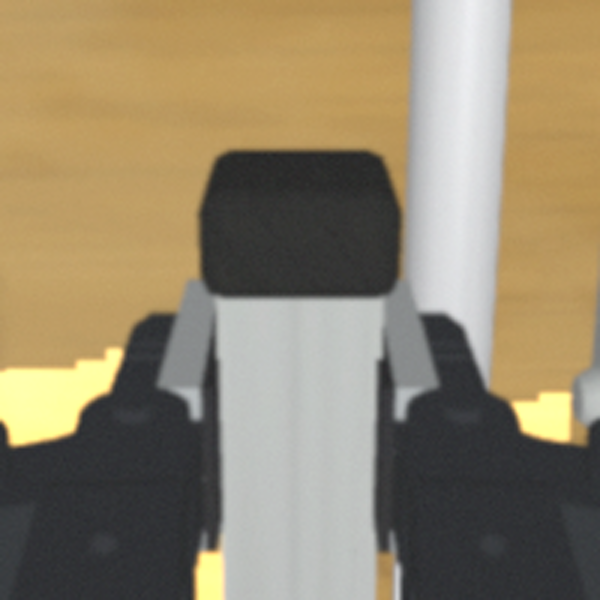

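View pics/s10.png

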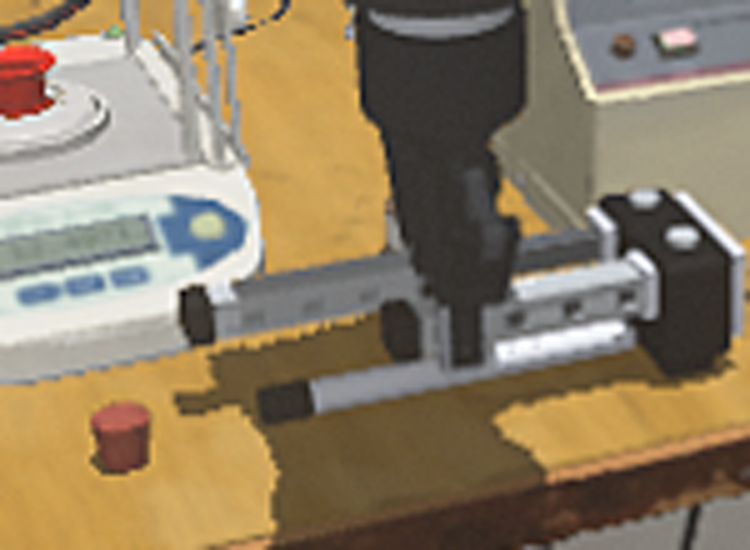

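The grip width is 19 mm, so the pads are on the tube and the button is flush. I'll slide out by one hole.

Emit:
step_arm --pt "0 0.005 0" --pt "0 0.011 0" --pt "0 0.017 0" --pt "0 0.023 0" --pt "0 0.028 0" --twist '[0, 0, 0, 0, 0]' --grip '[0.01, 0.01, 0.01, 0.01, 0.01]'

```text
time: 13.98
tool_pos: [0.4267, 0.1837, -0.0078]
tcp_rot: [0.29, 1.568, 0.271]
contact_force: [6.4, -2.1, -3.5]
width: 0.0194
```

```bash
python3 look.py 11 220 420 180 380 3; python3 -c "
from h import *
s=arm.get_state();print(s['contact_force'],s['width'])"
```

```text
[[0.0023, 0.0185, 0.9998, 0.4267], [0.0006, 0.9998, -0.0185, 0.1837], [-1.0, 0.0007, 0.0022, -0.0078], [0.0, 0.0, 0.0, 1.0]] 13.975 0.01941092663872438
[ 5.33910765 -0.25134207 -4.04732134] 0.019364162125344257
```

View pics/w11.png

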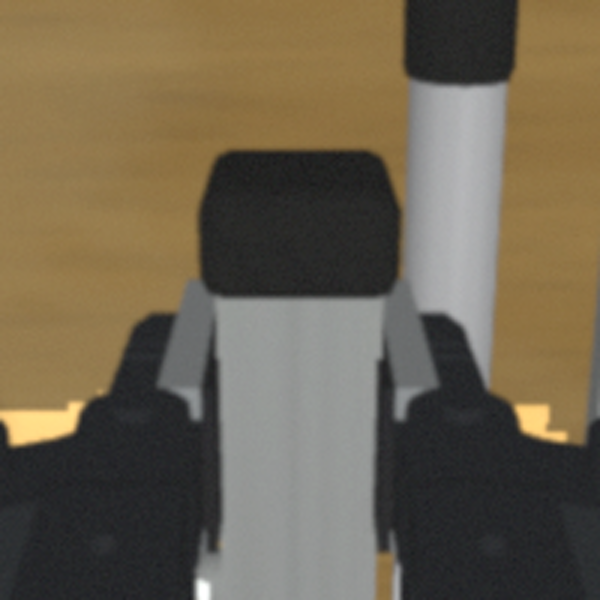

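The tube followed by 28 mm. I'll nudge out slightly to test whether the button has latched.

Emit:
step_arm --pt "0 0.001 0" --pt "0 0.002 0" --pt "0 0.002 0" --pt "0 0.002 0" --pt "0 0.002 0" --twist '[0, 0, 0, 0, 0]' --grip '[0.01, 0.01, 0.01, 0.01, 0.01]'

```text
time: 14.65
tool_pos: [0.4267, 0.1848, -0.0079]
tcp_rot: [-0.011, 1.569, -0.03]
contact_force: [6.6, -6.6, -2.3]
width: 0.0193
```

The arm stalled short with rising force, so it looks latched. I'll release and look at the button.

Emit:
step_arm --pt "0 0 -0.0005" --pt "0 0 -0.0005" --pt "0 0 -0.0005" --pt "-0.05 0 -0.0005" --pt "-0.06 0 -0.0005" --twist '[0, 0, 0, 0, 0]' --grip '[0.024, 0.035, 0.035, 0.035, 0.035]'

```text
time: 15.28
tool_pos: [0.426, 0.186, 0.0536]
tcp_rot: [0.745, 1.568, 0.727]
contact_force: [-0.7, 0.7, -0.2]
width: 0.0349
```

```bash
python3 look.py 12 220 420 180 380 3; python3 go.py .4253 .1555 -.008 -1.1
```

```text
[[0.002, 0.018, 0.9998, 0.426], [0.0018, 0.9998, -0.018, 0.186], [-1.0, 0.0019, 0.002, 0.0536], [0.0, 0.0, 0.0, 1.0]] 15.275 0.034878763384783545
[[0.0021, 0.0178, 0.9998, 0.4259], [0.0022, 0.9998, -0.0178, 0.1862], [-1.0, 0.0022, 0.0021, 0.0537], [0.0, 0.0, 0.0, 1.0]] 15.325
travel [ 0.0616 -0.0308 -0.0002]
twist 0.001
```

View pics/w12.png

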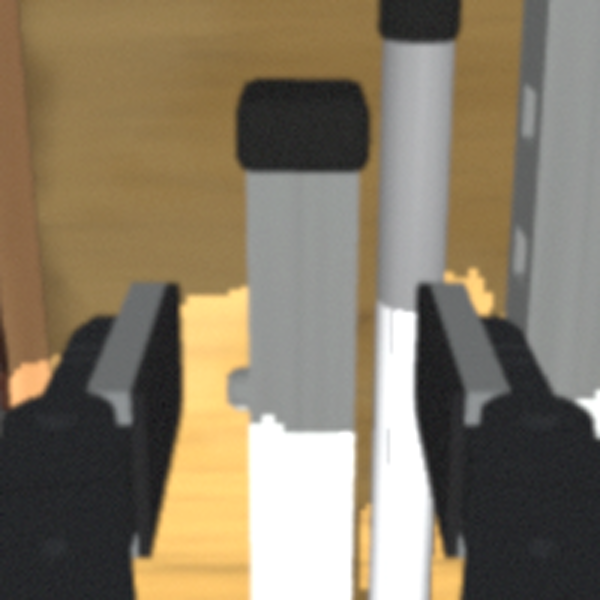

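The button has snapped out at (240,388), so the second hole is latched. I'll regrip at the button for the second 28 mm.

Emit:
step_arm --pt "0 -0.031 0" --pt "0.015 -0.031 0" --pt "0.035 -0.031 0" --pt "0.05 -0.031 0" --pt "0.0615 -0.031 0" --twist '[0, 0, 0, 0, 0]' --grip '[0.035, 0.035, 0.035, 0.035, 0.035]'

```text
time: 15.95
tool_pos: [0.424, 0.1544, -0.0112]
tcp_rot: [-2.437, 1.569, -2.454]
contact_force: [-0.2, -1.0, 0.2]
width: 0.0353
```

Emit:
step_arm --pt "0 0 0" --pt "0 0 0" --pt "0 0 0" --pt "0 0 0" --pt "0 0 0" --twist '[0, 0, 0, 0, 0]' --grip '[0.035, 0.025, 0.018, 0.012, 0.012]'

```text
time: 16.58
tool_pos: [0.4261, 0.1547, -0.0092]
tcp_rot: [0.247, 1.568, 0.228]
contact_force: [8.5, -1.1, -9.6]
width: 0.019
```

Emit:
step_arm --pt "0 0.006 0" --pt "0 0.012 0" --pt "0 0.018 0" --pt "0 0.024 0" --pt "0 0.0285 0" --twist '[0, 0, 0, 0, 0]' --grip '[0.01, 0.01, 0.01, 0.01, 0.01]'

```text
time: 17.2
tool_pos: [0.4267, 0.183, -0.0093]
tcp_rot: [0.134, 1.568, 0.115]
contact_force: [11.3, -21.0, -7.6]
width: 0.0195
```

Emit:
step_arm --pt "0 0.001 0" --pt "0 0.0015 0" --pt "0 0.0015 0" --pt "0 0.0015 0" --pt "0 0.0015 0" --twist '[0, 0, 0, 0, 0]' --grip '[0.01, 0.01, 0.01, 0.01, 0.01]'

```text
time: 17.82
tool_pos: [0.4267, 0.183, -0.0093]
tcp_rot: [-0.214, 1.568, -0.234]
contact_force: [10.5, -12.5, -5.8]
width: 0.0193
```

It stalled against the stop. I'll release and look.

Emit:
step_arm --pt "0 0 -0.0005" --pt "0 0 -0.0005" --pt "0 0 -0.0005" --pt "-0.05 0 -0.0005" --pt "-0.08 0 -0.0005" --twist '[0, 0, 0, 0, 0]' --grip '[0.024, 0.035, 0.035, 0.035, 0.035]'

```text
time: 18.45
tool_pos: [0.4247, 0.1844, 0.0716]
tcp_rot: [0.344, 1.57, 0.325]
contact_force: [-0.2, 0.6, 0.1]
width: 0.0353
```

```bash
python3 look.py 13 220 420 140 340 3; python3 go.py .478 .156 .055 -1.1
```

```text
[[0.0004, 0.0182, 0.9998, 0.4247], [0.0001, 0.9998, -0.0182, 0.1844], [-1.0, 0.0001, 0.0004, 0.0716], [0.0, 0.0, 0.0, 1.0]] 18.45 0.035328565261036046
[[0.0029, 0.0188, 0.9998, 0.4261], [0.0026, 0.9998, -0.0188, 0.1851], [-1.0, 0.0027, 0.0028, 0.0743], [0.0, 0.0, 0.0, 1.0]] 18.5
travel [ 0.0194 -0.0281  0.0524]
twist 0.0
```

View pics/w13.png

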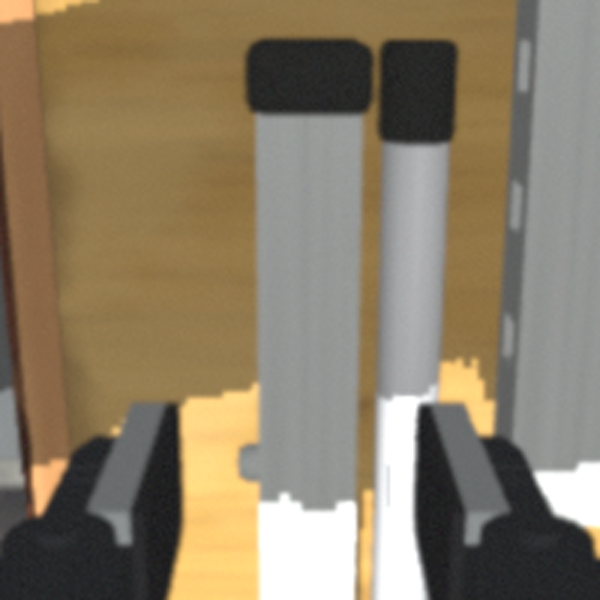

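The short button is out at (250,463) and its foot looks level with the third foot. Before going to the long leg I'll check the balance's clearance.

```bash
python3 - <<'E'
from h import *
C=cam('wrist',np.load('T1.npy'))
for z in (.0,.04): print(onz(C,[(398,120),(404,165),(440,190),(484,180)],z).round(3).tolist())
C=cam('wrist',np.load('T13.npy'))
def a(u,v,z): return onz(C,[((u+.5)/3-.5+220,(v+.5)/3-.5+140)],z)[0].round(4)
print('sfoot end bottom edge',a(309,40,.038),'3foot', a(418,40,.0095),a(418,40,.002),'sbut',a(240,463,.05),'foot/tube',a(309,113,.06),'3 foot/tube',a(418,142,.018))
E
python3 go.py .4777 .158 .075 -1.1
```

```text
[[0.527, 0.283, 0.0], [0.537, 0.229, 0.0], [0.585, 0.198, 0.0], [0.641, 0.212, 0.0]]
[[0.518, 0.281, 0.04], [0.527, 0.232, 0.04], [0.571, 0.204, 0.04], [0.622, 0.216, 0.04]]
sfoot end bottom edge [0.4273 0.2446 0.038 ] 3foot [0.4529 0.2433 0.0095] [0.4538 0.2431 0.002 ] sbut [0.4108 0.1563 0.05  ] foot/tube [0.4269 0.2319 0.06  ] 3 foot/tube [0.4522 0.2207 0.018 ]
[[0.0029, 0.0188, 0.9998, 0.4261], [0.0026, 0.9998, -0.0188, 0.1851], [-1.0, 0.0027, 0.0028, 0.0743], [0.0, 0.0, 0.0, 1.0]] 18.5
travel [-0.0006 -0.0261  0.0521]
twist 0.0
```

The short foot is at y=0.2446, the third foot at 0.243, and the balance is clear. I'll move over the long button.

Emit:
step_arm --pt "-0.02 0 0" --pt "-0.02 -0.013 0.026" --pt "-0.02 -0.026 0.052" --pt "-0.01 -0.026 0.052" --pt "0 -0.026 0.052" --twist '[0, 0, 0, 0, 0]' --grip '[0.035, 0.035, 0.035, 0.035, 0.035]'

```text
time: 19.12
tool_pos: [0.4753, 0.1576, 0.0693]
tcp_rot: [-2.943, 1.57, -2.961]
contact_force: [0.3, 0.1, -0.1]
width: 0.035
```

```bash
python3 look.py 14 220 420 140 340 3; python3 go.py .4776 .158 -.009 -1.1
```

```text
[[-0.0007, 0.018, 0.9998, 0.4753], [-0.0001, 0.9998, -0.018, 0.1576], [-1.0, -0.0001, -0.0007, 0.0693], [0.0, 0.0, 0.0, 1.0]] 19.125 0.035011094894086985
[[-0.002, 0.0173, 0.9998, 0.4745], [-0.0009, 0.9999, -0.0173, 0.1576], [-1.0, -0.0009, -0.002, 0.0682], [0.0, 0.0, 0.0, 1.0]] 19.175
travel [0.0772 0.0005 0.0032]
twist 0.002
```

View pics/w14.png

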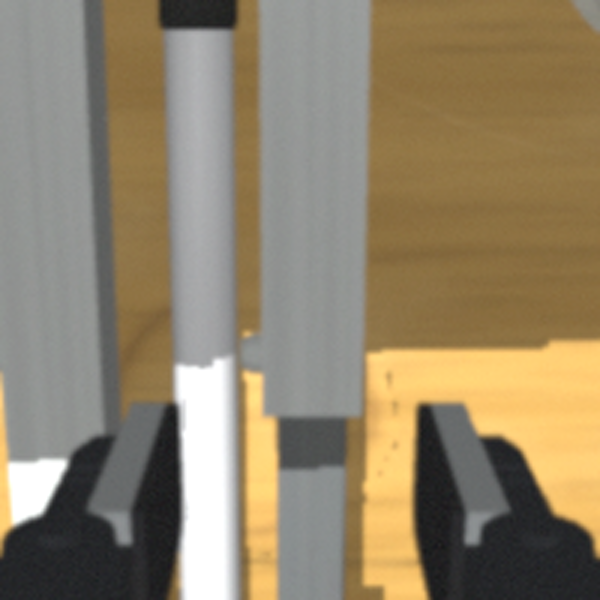

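The jaw centre is about 3 mm short in x, matching the computed shift. I'll correct it while descending halfway.

Emit:
step_arm --pt "0 0.0005 0.003" --pt "0.01 0.0005 0.003" --pt "0.02 0.0005 0.003" --pt "0.03 0.0005 0.003" --pt "0.03 0.0005 0.003" --twist '[0, 0, 0, 0, 0]' --grip '[0.035, 0.035, 0.035, 0.035, 0.035]'

```text
time: 19.8
tool_pos: [0.4784, 0.1575, 0.0392]
tcp_rot: [-2.475, 1.569, -2.493]
contact_force: [-0.9, 0.6, 0.0]
width: 0.0348
```

```bash
python3 look.py 15 220 420 160 360 3; python3 go.py .4776 .158 -.009 -1.1
```

```text
[[-0.0013, 0.0181, 0.9998, 0.4784], [-0.001, 0.9998, -0.0181, 0.1575], [-1.0, -0.001, -0.0013, 0.0392], [0.0, 0.0, 0.0, 1.0]] 19.8 0.034782680652003614
[[-0.0007, 0.0183, 0.9998, 0.4788], [-0.0006, 0.9998, -0.0183, 0.1576], [-1.0, -0.0006, -0.0007, 0.0397], [0.0, 0.0, 0.0, 1.0]] 19.85
travel [ 0.0487  0.0004 -0.0012]
twist 0.001
```

View pics/w15.png

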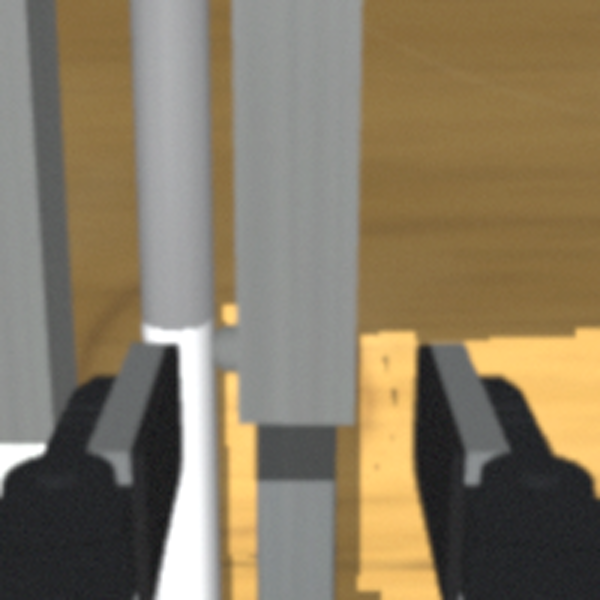

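It's centred now: jaws 299, tube 298, button tip at 215 inside the left pad at 180. I'll descend and grip.

Emit:
step_arm --pt "0.012 0 -0.001" --pt "0.024 0 -0.001" --pt "0.036 0 -0.001" --pt "0.044 0 -0.001" --pt "0.0485 0 -0.001" --twist '[0, 0, 0, 0, 0]' --grip '[0.035, 0.035, 0.035, 0.035, 0.035]'

```text
time: 20.48
tool_pos: [0.4779, 0.1577, -0.009]
tcp_rot: [-2.413, 1.57, -2.432]
contact_force: [0.3, 0.7, -0.1]
width: 0.0354
```

Emit:
step_arm --pt "0 0 0" --pt "0 0 0" --pt "0 0 0" --pt "0 0 0" --pt "0 0 0" --twist '[0, 0, 0, 0, 0]' --grip '[0.035, 0.025, 0.018, 0.012, 0.012]'

```text
time: 21.1
tool_pos: [0.4782, 0.158, -0.0081]
tcp_rot: [0.618, 1.57, 0.6]
contact_force: [-0.4, -0.6, 7.0]
width: 0.0191
```

The grip is good at 19 mm with low force. I'll slide it in by one hole, towards −y.

Emit:
step_arm --pt "0 -0.006 0" --pt "0 -0.012 0" --pt "0 -0.018 0" --pt "0 -0.024 0" --pt "0 -0.0285 0" --twist '[0, 0, 0, 0, 0]' --grip '[0.01, 0.01, 0.01, 0.01, 0.01]'

```text
time: 21.72
tool_pos: [0.4777, 0.1297, -0.0081]
tcp_rot: [1.081, 1.57, 1.064]
contact_force: [-1.4, 2.0, 5.4]
width: 0.019
```

Emit:
step_arm --pt "0 -0.001 0" --pt "0 -0.001 0" --pt "0 -0.001 0" --pt "0 -0.001 0" --pt "0 -0.001 0" --twist '[0, 0, 0, 0, 0]' --grip '[0.01, 0.01, 0.01, 0.01, 0.01]'

```text
time: 22.35
tool_pos: [0.4777, 0.1288, -0.0081]
tcp_rot: [1.042, 1.57, 1.024]
contact_force: [-2.4, 0.6, 6.6]
width: 0.0193
```

Emit:
step_arm --pt "0 -0.001 0" --pt "0 -0.001 0" --pt "0 -0.001 0" --pt "0 -0.001 0" --pt "0 -0.001 0" --twist '[0, 0, 0, 0, 0]' --grip '[0.01, 0.01, 0.01, 0.01, 0.01]'

```text
time: 22.98
tool_pos: [0.4777, 0.1287, -0.008]
tcp_rot: [1.3, 1.569, 1.282]
contact_force: [-1.7, 5.6, 5.5]
width: 0.0189
```

```bash
python3 look.py 16 220 420 160 360 3
```

```text
[[0.0004, 0.0172, 0.9999, 0.4777], [0.0013, 0.9999, -0.0172, 0.1287], [-1.0, 0.0013, 0.0004, -0.008], [0.0, 0.0, 0.0, 1.0]] 22.975 0.01888238706974726
```

View pics/w16.png

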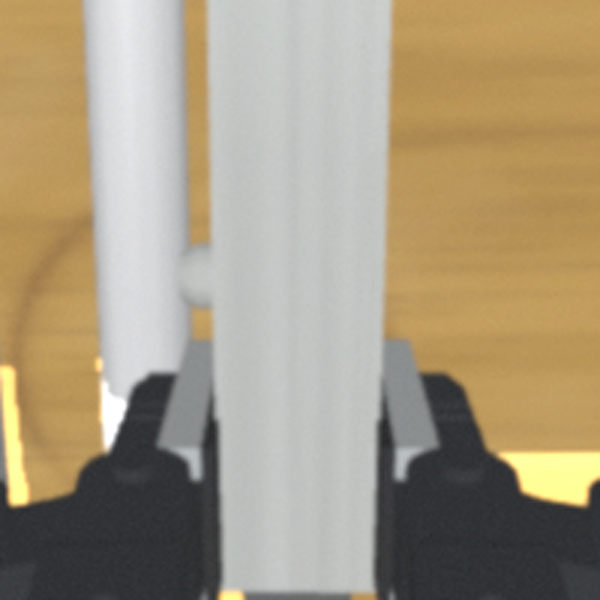

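The button snapped out at (195,275) and the tube stalled at its stop. I'll back off slightly to centre the play, then release and rise.

Emit:
step_arm --pt "0 0.0015 0" --pt "0 0.0015 0" --pt "0 0.0015 0" --pt "0 0.0015 0" --pt "0 0.0015 0" --twist '[0, 0, 0, 0, 0]' --grip '[0.01, 0.01, 0.01, 0.02, 0.035]'

```text
time: 23.65
tool_pos: [0.4776, 0.129, -0.0084]
tcp_rot: [-0.228, 1.571, -0.246]
contact_force: [0.5, -1.3, 0.5]
width: 0.0344
```

Emit:
step_arm --pt "0 0 0" --pt "-0.03 0 0" --pt "-0.07 0 0" --pt "-0.12 0 0" --pt "-0.16 0.02 0" --twist '[0, 0, 0, 0, 0]' --grip '[0.035, 0.035, 0.035, 0.035, 0.035]'

```text
time: 24.28
tool_pos: [0.478, 0.1478, 0.1534]
tcp_rot: [0.343, 1.57, 0.322]
contact_force: [0.2, 1.9, -0.7]
width: 0.0351
```

Emit:
step_arm --pt "-0.02 0 -0.03" --pt "-0.02 0 -0.03" --pt "-0.02 0 -0.03" --pt "-0.02 0 -0.03" --pt "-0.02 0 -0.03" --twist '[0, 0, 0, 0, 0]' --grip '[0.035, 0.035, 0.035, 0.035, 0.035]'

```text
time: 24.9
tool_pos: [0.448, 0.149, 0.1711]
tcp_rot: [-1.97, 1.569, -1.989]
contact_force: [0.3, 0.1, -0.1]
width: 0.0355
```

```bash
python3 look.py 17 240 440 100 300 3;python3 -c "
from h import *
im=capture('scene')[:,:,::-1].copy()
x0,y0=160,190
cv2.imwrite('pics/s17.png',cv2.resize(im[y0:y0+110,x0:x0+180],None,fx=4.4,fy=4.4,interpolation=cv2.INTER_CUBIC))"
```

```text
[[-0.0006, 0.0186, 0.9998, 0.448], [-0.0013, 0.9998, -0.0186, 0.149], [-1.0, -0.0013, -0.0005, 0.1711], [0.0, 0.0, 0.0, 1.0]] 24.9 0.03554129024880813
```

View pics/w17.png

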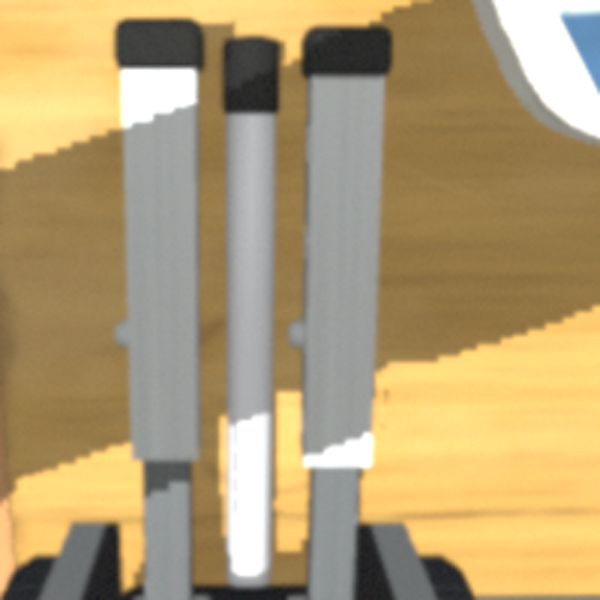

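View pics/s17.png

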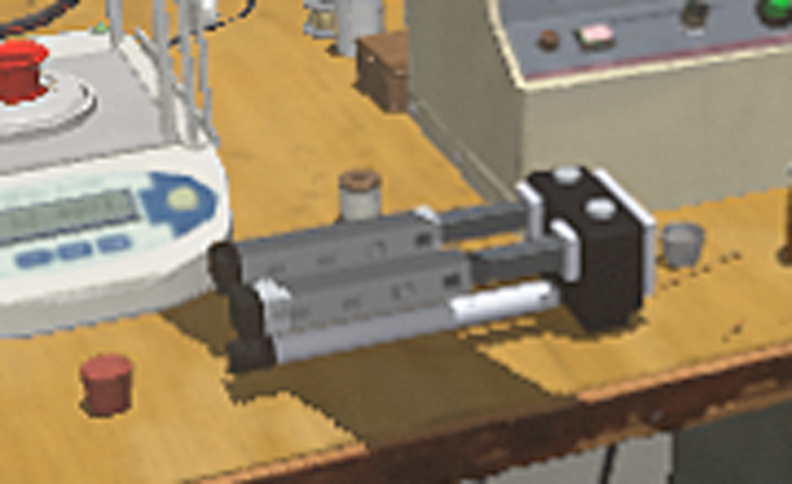

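Both buttons are out, but the short foot sits a little farther out than the long one. I'll quantify that.

```bash
python3 - <<'E'
from h import *
T=np.load('T17.npy');C=cam('wrist',T)
def a(u,v,z): 
    p=onz(C,[((u+.5)/3-.5+240,(v+.5)/3-.5+100)],z)[0]; d=np.array([.0186,.9998]); return p.round(4), 'along',round(float(p[:2]@d),4)
print('short end',a(160,20,.038),'foot/tube',a(160,67,.06),'inner',a(166,459,.06),'but',a(120,334,.05))
print('long end',a(348,28,.038),'foot/tube',a(345,74,.06),'inner',a(338,467,.06),'but',a(292,334,.05))
print('third',a(252,38,.0095),a(252,38,.001))
print('tube len should be .114')
E
```

```text
short end (array([0.4263, 0.2467, 0.038 ]), 'along', 0.2545) foot/tube (array([0.4275, 0.2322, 0.06  ]), 'along', 0.2401) inner (array([0.4249, 0.1196, 0.06  ]), 'along', 0.1275) but (array([0.4118, 0.1561, 0.05  ]), 'along', 0.1638)
long end (array([0.4811, 0.2434, 0.038 ]), 'along', 0.2523) foot/tube (array([0.4781, 0.2294, 0.06  ]), 'along', 0.2383) inner (array([0.4767, 0.116 , 0.06  ]), 'along', 0.1249) but (array([0.4635, 0.1551, 0.05  ]), 'along', 0.1637)
third (array([0.4535, 0.2434, 0.0095]), 'along', 0.2518) (array([0.4536, 0.2441, 0.001 ]), 'along', 0.2524)
tube len should be .114
```

Both are within the latch play, but the feet differ by about 2 mm: short +1.5 mm, long −0.8 mm. There's plenty of time, so I'll grip the short tube away from its button and nudge it in 1–2 mm within the play.

```bash
python3 go.py .4262 .205 -.008 -1.07
```

```text
[[-0.0004, 0.0185, 0.9998, 0.448], [-0.0009, 0.9998, -0.0185, 0.1492], [-1.0, -0.0009, -0.0004, 0.1712], [0.0, 0.0, 0.0, 1.0]] 25.0
travel [ 0.1792  0.0556 -0.0227]
twist 0.0
```

Emit:
step_arm --pt "0.02 0.02 -0.01" --pt "0.04 0.04 -0.02" --pt "0.07 0.0555 -0.0227" --pt "0.1 0.0555 -0.0227" --pt "0.1 0.0555 -0.0227" --twist '[0, 0, 0, 0, 0]' --grip '[0.035, 0.035, 0.035, 0.035, 0.035]'

```text
time: 25.62
tool_pos: [0.4252, 0.2043, 0.0701]
tcp_rot: [-2.219, 1.567, -2.238]
contact_force: [-0.8, 0.1, -0.1]
width: 0.035
```

```bash
python3 look.py 18 220 420 160 360 3; python3 go.py .4262 .205 -.008 -1.07
```

```text
[[-0.0026, 0.0182, 0.9998, 0.4252], [-0.0033, 0.9998, -0.0182, 0.2043], [-1.0, -0.0033, -0.0025, 0.0701], [0.0, 0.0, 0.0, 1.0]] 25.625 0.035032500196152526
[[-0.0012, 0.0188, 0.9998, 0.426], [-0.0019, 0.9998, -0.0188, 0.2046], [-1.0, -0.0019, -0.0011, 0.0714], [0.0, 0.0, 0.0, 1.0]] 25.675
travel [0.0794 0.0005 0.0003]
twist -0.0
```

View pics/w18.png

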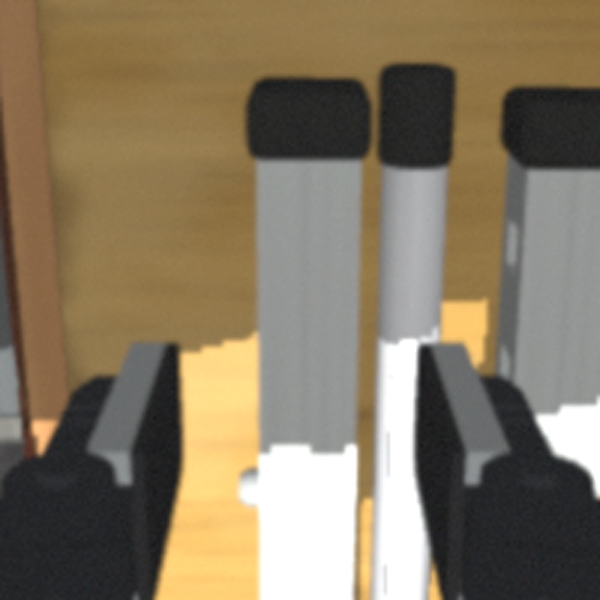

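Emit:
step_arm --pt "0.02 0.0005 0.0007" --pt "0.04 0.0005 0.0007" --pt "0.06 0.0005 0.0007" --pt "0.072 0.0005 0.0007" --pt "0.079 0.0005 0.0007" --twist '[0, 0, 0, 0, 0]' --grip '[0.035, 0.035, 0.035, 0.035, 0.035]'

```text
time: 26.3
tool_pos: [0.4273, 0.206, -0.0071]
tcp_rot: [0.849, 1.57, 0.831]
contact_force: [-0.4, -0.9, 0.5]
width: 0.035
```

Emit:
step_arm --pt "0 0 0" --pt "0 0 0" --pt "0 0 0" --pt "0 0 0" --pt "0 0 0" --twist '[0, 0, 0, 0, 0]' --grip '[0.035, 0.025, 0.018, 0.012, 0.012]'

```text
time: 26.92
tool_pos: [0.4273, 0.2061, -0.0068]
tcp_rot: [0.76, 1.57, 0.742]
contact_force: [-0.7, -1.5, 6.6]
width: 0.0194
```

Emit:
step_arm --pt "0 -0.0005 0" --pt "0 -0.001 0" --pt "0 -0.0015 0" --pt "0 -0.0015 0" --pt "0 -0.0015 0" --twist '[0, 0, 0, 0, 0]' --grip '[0.012, 0.012, 0.012, 0.012, 0.012]'

```text
time: 27.55
tool_pos: [0.4273, 0.2049, -0.0068]
tcp_rot: [0.915, 1.57, 0.897]
contact_force: [0.2, 1.1, 5.7]
width: 0.0192
```

The tube moved 1.2 mm without hitting a stop. I'll release, rise and check.

Emit:
step_arm --pt "0 0 0" --pt "0 0 0" --pt "0 0 0" --pt "-0.04 0 0" --pt "-0.09 0 0" --twist '[0, 0, 0, 0, 0]' --grip '[0.02, 0.035, 0.035, 0.035, 0.035]'

```text
time: 28.18
tool_pos: [0.4262, 0.2035, 0.083]
tcp_rot: [-2.177, 1.568, -2.195]
contact_force: [0.2, 0.8, 1.1]
width: 0.035
```

Emit:
step_arm --pt "-0.04 -0.02 0.01" --pt "-0.08 -0.04 0.021" --pt "-0.09 -0.056 0.021" --pt "-0.09 -0.056 0.021" --pt "-0.09 -0.056 0.021" --twist '[0, 0, 0, 0, 0]' --grip '[0.035, 0.035, 0.035, 0.035, 0.035]'

```text
time: 28.8
tool_pos: [0.446, 0.1484, 0.1716]
tcp_rot: [-2.591, 1.569, -2.609]
contact_force: [-0.2, 0.8, 0.2]
width: 0.0347
```

Emit:
step_arm --pt "0 0 0" --pt "0 0 0" --pt "0 0 0" --pt "0 0 0" --pt "0 0 0" --twist '[0, 0, 0, 0, 0]' --grip '[0.035, 0.035, 0.035, 0.035, 0.035]'

```text
time: 29.42
tool_pos: [0.4468, 0.148, 0.1726]
tcp_rot: [-1.201, 1.571, -1.218]
contact_force: [0.3, 0.1, -0.2]
width: 0.0351
```

```bash
python3 look.py 19 240 440 100 300 3;python3 -c "
from h import *
im=capture('scene')[:,:,::-1].copy()
x0,y0=160,190
cv2.imwrite('pics/s19.png',cv2.resize(im[y0:y0+110,x0:x0+180],None,fx=4.4,fy=4.4,interpolation=cv2.INTER_CUBIC))"
```

```text
[[0.0, 0.018, 0.9998, 0.4468], [-0.0, 0.9998, -0.018, 0.148], [-1.0, -0.0, 0.0, 0.1726], [0.0, 0.0, 0.0, 1.0]] 29.425 0.0350622703463541
```

View pics/w19.png

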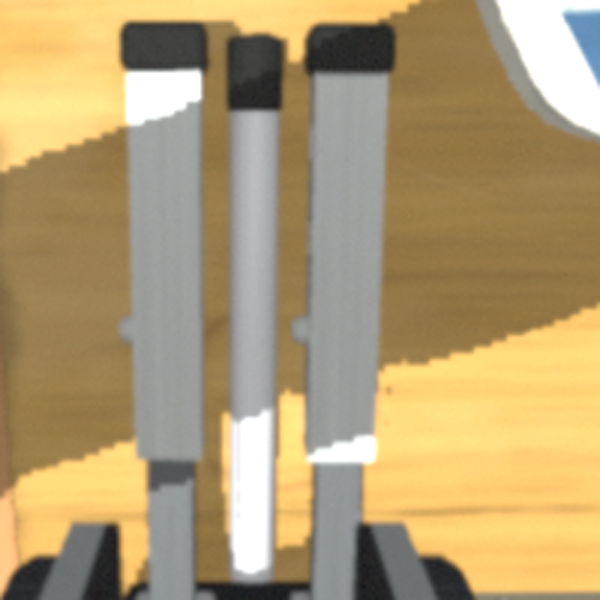

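View pics/s19.png

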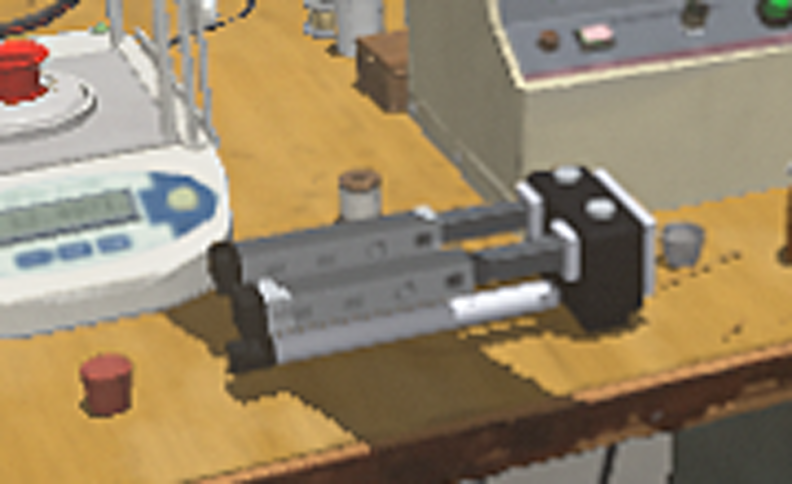

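The feet are now level to within about 0.6 mm (image rows 23 and 25), and both buttons are out at (127,328) and (300,328). Last check is the bottle and bystanders.

```bash
python3 - <<'E'
from h import *
a=capture('scene')[:,:,::-1]; cv2.imwrite('pics/s20.png',cv2.resize(a[180:310,140:400],None,fx=3,fy=3,interpolation=cv2.INTER_CUBIC))
C=cam('scene'); print((proj(C,[[.44,-.109,0],[.44,-.109,.064]])-[140,180])*3)
C=cam('wrist',np.load('T19.npy'))
f=lambda u,v,z: onz(C,[((u+.5)/3-.5+240,(v+.5)/3-.5+100)],z)[0]@[.0186,.9998,0]
print('along: short',f(164,23,.038),'third',f(255,36,.0095),f(255,36,.001),'long',f(351,25,.038))
E
```

```text
[[609.8591402  204.30247026]
 [613.86955638 138.33597237]]
along: short 0.2529502816041066 third 0.2516597731967871 0.2523740900905709 long 0.2524106203725566
```

View pics/s20.png

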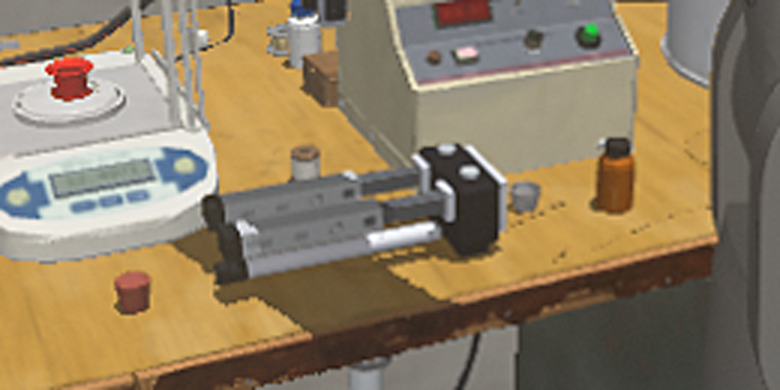

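The bottle stands upright at (615,175), past the head end. The cup at (525,195) and the bung at (132,292) are where they were, and the gripper is clear. I'll hand in.

```bash
python3 -c "
from rig import arm
print(arm.job_done(), arm.get_state()['time'])"
```

```text
the job is handed in; nothing more can be done
the job is handed in; nothing more can be done
```

I handed the job in at about 29.5 s. The bottle was moved first, then the short leg went out two holes (0 → 28 → 56 mm) and the long leg came in one (84 → 56 mm). I also nudged the short tube in about 1.2 mm, within its latch play, because its foot sat about 2 mm past the long one.

**Last checks**
- **Feet:** along the legs the short foot is at 252.9 mm, the third at 251.7–252.4 mm and the long at 252.4 mm. That is level to about 1 mm, close to the measuring error.
- **Buttons:** both are seen sticking out of their tubes, and each tube stalled against its stop after sliding.
- **Bottle:** it stands upright past the head end at about (0.44, −0.11) m, clear of the cup.
- **Other things:** the cup and bung are where they were. The stopwatch and tin were not re-measured, but the arm never went near them.
- **Robot:** the gripper was clear of everything. The highest force read between moves was about 25 N, during the second short-leg slide.

**What disagreed**
- **Fingertips:** the real fingertips sit about 39 mm behind the reported TCP. My first try at the bottle therefore closed just above the cap without touching it, and I allowed for that from then on.
- **Grip widths:** they read 1–3 mm below the stated sizes (30 mm on the 33 mm bottle, 19 mm on the 20 mm tube).

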